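# Open the sample case and store the stray sample bottle

## Robot

A 6-joint arm with a two-finger parallel gripper is mounted at the origin on the work surface. World frame = base frame: x ahead of the robot, y to its left, z up, the work surface at z = 0. Lengths are in m, angles in rad, forces in N, time in s.
With the tool pointing down it reaches from about 0.35 to 0.85 m from the base axis. Payload 8.1 kg.
Tool frame: the origin (TCP) lies on the centre line of the jaws, within the pads' length; the fingertips stand 11 mm ahead of it and the grasp point (between the pads) lies 8 mm behind it (tip_reach is the z of the fingertips in the tool frame, in m); z points along the fingers, y is the direction in which the jaws open and shut (so a half turn about z gives the same grasp; the last joint's range is limited). The gripper opens to 93 mm and grips with 3 to 60 N. Pads are 15 mm wide; open, the fingers measure 128 mm over their backs; the gripper's body (75 mm by 188 mm) begins 65 mm behind the grasp point.
Start: joints at [-1.186, 0.13, 1.488, -0, 1.523, -0.085], TCP at [0.272, -0.535, 0.191] pointing down, gripper open.
Joint ranges: [-2.96, 2.96], [-0.89, 2.26], [0.02, 2.5], [-1.34, 4.48], [0, 2.73], [-2.66, 2.66]. Speed limits (rad/s): [2.39, 2.39, 2.79, 3.14, 3.14, 3.14].

## Interface

Orientations are given as a rotation vector (axis times angle).
In Python, from plant import read_state, read_camera, camera_params, close_job, silhouettes, tip_of, tip_reach gives the robot as it stands.
- The arm moves only by the shell command python3 -m creep 'ROWS' [FORCE]. ROWS is JSON, a list of rows, each a list of 5 numbers: the shift along the tool's x, y, z in m, then the turn about the tool's z in rad, then the closure in counts, from 0 (fully open) to 255 (shut). In form: [[dx, dy, dz, twist, gripper], ...]. A call has 1 to 12 rows; each row shifts and turns the commanded pose from where the row before left it, along the tool's axes as they then stand; what a row does not reach is not made up. A row lasts 1/12 s, in which the tool goes at most 41.7 mm and 7.16 degrees, less where a joint would pass 70% of its speed; a pose out of reach is approached as far as the arm can. A call is refused whole if a number of a shift passes 0.0417 or a number of a turn 0.125, either way. A call with a gripper value outside its range is refused whole. The fingers move at their own pace and stop on an object; FORCE is the grip in N (left out, the last holds). Time passes only in rows, so rows that do not move let the fingers close. It gives the time, the measured TCP pose, the force and the opening at its end, in the units of the state.
- read_state(): the state, without advancing time (a new reading comes with each control period).
- read_camera(name): name is "side" or "top"; returns the picture (400x640x3 uint8, red, green, blue); there is no depth.
- camera_params(name): a dict with "fov_y" (degrees; the focal length in pixels is half the picture's height over the tangent of half this angle, whatever the lens; pixels are square), "cx", "cy" (the principal point, pixels), "position" and "rotation" of the camera in the world. Camera axes: x right, y down, z forward; pixel columns grow to the right and rows downward; lengths in m; the calibration is good to about 2 mm. A picture is of the moment at which its call begins. camera_params takes no time and is no camera call.
- close_job(): hands the job in, once; it reports no verdict.
Trained networks look in the newest picture that a camera, given by its name, has taken for a name from the list of things; names that differ only in an ending like _2 or _b are one class to them, and where a whole thing is asked for, a point or a joint stands for the part that bears it (a point fixed in the world has none). Each returns a list of dicts, best first, with "confidence" (0 to 1); they miss things now and then, are a little off and sometimes report something else, mostly with a low value. They report only what shows in the picture. A call takes as long as a camera call. They do not tell look-alikes from the thing itself.
- silhouettes(camera, query): "region" (400x640 bool, what is visible of it) and "pixel" ([column, row] in pixels, amid what is visible of it).
- tip_of(camera, query): "pixel" ([column, row] in pixels: a listed point, or the origin of a listed thing).
The state is a dict: "t": time; "q": joint angles; "dq": joint speeds; "joint_torque": joint torques, N m; "tool_pos": TCP position; "orientation": TCP orientation; "force": force on the tool from outside, world axes, zero at the start; "wrist_torque": the same for the moment, N m; "opening": finger opening in m.
Only numpy, scipy, OpenCV 4.12 (cv2) and the standard library are available. Lean on these libraries where they do the work, as an engineer would, in place of code of your own. Each camera call takes 0.05 s, during which the arm holds its last target.

## Task

Put the stray sample bottle away: hold the case's release tab down while sliding the cover fully open, until the tab springs up and locks it there, without forcing anything. Then lay the bottle lengthwise and flat in the empty bay, without dropping it, and leave the case locked open; do not disturb the bottle already stored or knock or push aside the glasses and other things on the table.

Things in the scene. Friction and masses are not known exactly. Their poses are not given: they have to be found in the camera images.
- case: Grey sample case fixed to the table, 335 mm long (x), 240 wide (y), 68 high. Origin on the table under the centre of its compartment, z up. The compartment (inside |x| < 78, |y| < 113 mm) lies under the sliding cover; from x = 78 to 250 mm is a solid deck 53 mm high, over which the cover slides. Both long sides carry a rail with an inward lip at |y| 104 to 120 mm, 62 to 68 mm high.
- bays (a point): Middle of the compartment's floor, 14 mm above the table, axes as the case's. Two bays lie along x, centred at y = +42 and y = -42 mm: one holds a bottle, the other is empty. No wall between them, only thin fins 10 mm high at |x| 46 to 64 mm, 48 mm apart across each bay; clear of fins at |x| < 46 mm. The rail lips leave 208 mm of free opening in y above the bays.
- cover (a joint): Slide of the white cover (154 x 222 mm, top 60 mm above the table), m: 0 to 0.005 closed, grows along the case's +x, stop at 0.150. Drags with 2.5 N or more. With the tab up in the closed notch it moves 6 mm at most; with the tab held down it slides; from 0.142 on the released tab springs up and locks it open. Released in between, the tab stays down under the lip and rubs.
- tab (a joint): Stroke of the black release tab on the cover, m: 0 up, grows as pressed down, stop at 0.008. Spring: 4 N to start moving, 1 N more per mm (12 N at the stop). It clears the rail lip from about 5.5 mm on; push along only when it is clearly beyond that. Cover and tab stand 40 N at most.
- tab_pad (a point): Fixed point on the cover, 80 mm above the table, below the middle of the tab's thumb piece: a black block 56 mm along x (the case's), 36 wide. Its flat top is 46 mm long (23 either side); at the +x end a ridge 8 mm high, 10 thick, serves for pushing open. The thumb piece is screw-set to a height that differs each time: its top, tab up, lies 0 to 10 mm ABOVE this point; find it by touch.
- slip: Plain paper slip 86 x 40 mm on the floor of the EMPTY bay, under the cover until that is opened. Origin at its centre, 14 mm above the table; x along the bay, z up. A bottle lying in the bay has its axis 18 mm above it and mid-length near its centre; bottle and compartment leave 10 mm of play each way along x.
- bottle: The stray bottle, white, lying on the table off the case's compartment end, 136 mm long (x). Origin on its axis at mid-length, 18 mm above the table. Square body 36 x 36 mm from x = -68 to +28 mm, then a neck 22 mm and a red cap 27 mm across (to +68). About 0.14 kg; take it by the body, centred at x = -20 mm. It may lie in the bay either way round.
- stored: An identical bottle already lying in the other bay, origin on its axis at mid-length. Leave it there.
- glass_a: Bystander: stemmed tasting glass, 105 mm high, 60 mm across, origin under its foot.
- glass_b: Bystander: a second such glass.
- jar: Bystander: white jar with red cap, 85 mm high, 64 mm across, origin under it.
- spirit: Bystander: white round bottle standing, 170 mm high, 64 mm across, origin under it.
- cup: Bystander: white cup, 75 mm high, 72 mm across, origin under it.
There are look-alikes about, which are no part of the job. Leave any blue, green or purple look-alike of the bottle alone.

How it is judged:
On the way:
1. the cover is slid open and the tab has sprung up in the open notch (value of joint cover above 0.138 m and value of joint tab below 0.002 m), for 0.2 s.
At the end, for the whole second after the job is handed in: The cover is open (slide beyond 138 mm) with the tab up (within 2 mm), and the stray bottle lies released and at rest in the empty bay: its mid-length point within 15 mm along and 13 mm across of the slip's centre, 10 to 24 mm above it, its axis within 10 degrees of the bay's (all of step 1 and x of bottle in the frame of slip between -0.015 and 0.015 m and y of bottle in the frame of slip between -0.013 and 0.013 m and z of bottle in the frame of slip between 0.01 and 0.024 m and angle between the x axis of bottle and the x axis of slip, either way round below 0.17 rad and linear speed of bottle below 0.02 m/s and contact force between the fingers and bottle below 0.1 N); the robot touches nothing.
It fails at once if the cover or tab is forced: the gripper pushes on it with more than 40 N (contact force between any of the fingers, the arm and cover above 40 N).
It fails at once if the stray bottle is dropped (falls freely by more than about 15 mm) (contact force between the fingers and bottle below 0.05 N and linear speed of bottle above 0.55 m/s).
It fails at once if the stored bottle is shifted by more than 15 mm (distance of stored from where it was at the start of the episode above 0.015 m).
It fails at once if a glass, jar, standing bottle or cup is pushed by more than 40 mm or knocked over (distance of any of glass_a, glass_b, jar, spirit, cup from where it was at the start of the episode above 0.04 m or angle between any of glass_a, glass_b, jar, spirit, cup's own z axis and vertical above 0.5 rad).
It also fails if it takes over 53 s, if anything falls off the work surface, if the arm or the gripper's body presses on something with over 40 N, if the wrist force passes 120 N, or if a joint passes its speed limit or range.

## Working session

There is one attempt and no reset: what is moved stays moved. The work goes in short steps, Python scripts to look and compute and a shell command to move; the robot and the scene stay as the last step left them, time stands still between calls to the robot, and variables do not carry over. Pictures are saved under pics/ and viewed, and the job is handed in when it is done.

```bash
ls; mkdir -p pics; python3 - <<'E'
from plant import *
import cv2,numpy as np
s=read_state();print(s)
for c in("side","top"):
    p=camera_params(c);print(c,p)
    im=read_camera(c);cv2.imwrite(f"pics/{c}0.png",im[:,:,::-1])
print(tip_reach)
E
```

```text
pics
{'t': 0.0, 'q': array([-1.18638701e+00,  1.31146536e-01,  1.48926632e+00, -3.82829441e-05,
        1.52296729e+00, -8.53444719e-02]), 'dq': array([-0.00081889, -0.00074513,  0.0001402 ,  0.00015816,  0.00016589,
        0.00035548]), 'joint_torque': array([-1.54310095e-03, -5.59829056e+01, -4.91760671e+01,  7.69675942e-02,
        3.52845923e-02, -1.24258358e-04]), 'tool_pos': array([ 0.27140884, -0.5344286 ,  0.19010333]), 'orientation': array([-3.05361975e+00, -7.30714501e-01,  4.77417526e-04]), 'force': array([-0.08040947, -0.35718873, -1.07258702]), 'wrist_torque': array([ 0.01699377,  0.06923222, -0.00699991]), 'opening': 0.09292588474329926}
side {'fov_y': 45.90407523004878, 'cx': 325.26935346822864, 'cy': 201.43920463846345, 'position': array([-0.04848751,  0.90377491,  0.90197847]), 'rotation': array([-0.73824583,  2.52037345, -1.24167358])}
top {'fov_y': 53.975745541696504, 'cx': 326.558441811664, 'cy': 202.5105590151108, 'position': array([ 0.38997068, -0.01833166,  1.24393076]), 'rotation': array([-2.1819624 ,  2.1205364 , -0.13052573])}
0.011
```

View pics/side0.png

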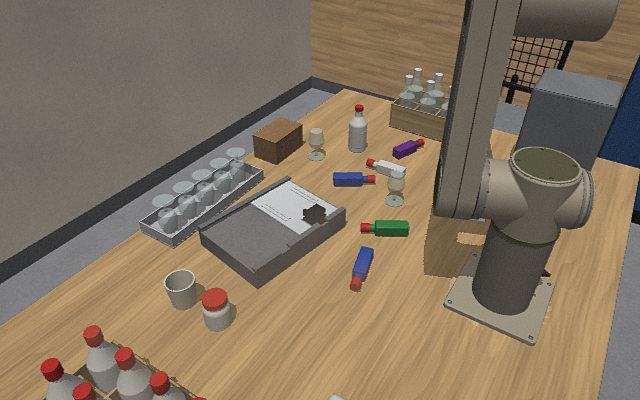

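View pics/top0.png

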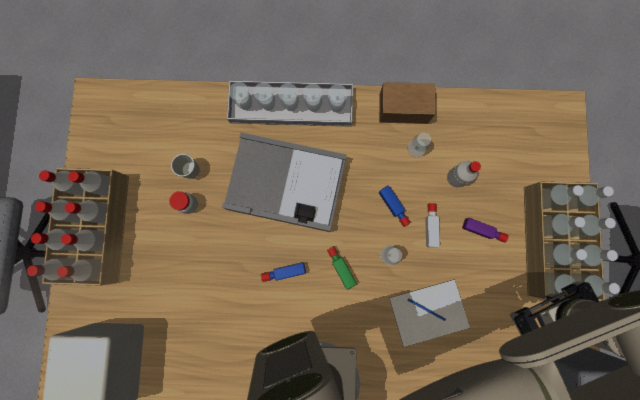

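```bash
cat > h.py <<'E'
from plant import *
import cv2,numpy as np
from scipy.spatial.transform import Rotation as R
def cam(c):
    p=camera_params(c);f=200/np.tan(np.radians(p['fov_y']/2))
    return np.array(p['position']),R.from_rotvec(p['rotation']).as_matrix(),f,p['cx'],p['cy']
def ray(c,px):
    o,M,f,cx,cy=cam(c);return o,M@np.array([(px[0]-cx)/f,(px[1]-cy)/f,1.])
def at(c,px,z):
    o,d=ray(c,px);return o+d*(z-o[2])/d[2]
def proj(c,X):
    o,M,f,cx,cy=cam(c);v=M.T@(np.asarray(X,float)-o);return np.array([cx+f*v[0]/v[2],cy+f*v[1]/v[2]])
def tri(a,b):
    (o1,d1),(o2,d2)=ray("side",a),ray("top",b)
    A=np.stack([d1,-d2],1);s=np.linalg.lstsq(A,o2-o1,rcond=None)[0]
    p,q=o1+s[0]*d1,o2+s[1]*d2
    return (p+q)/2,np.linalg.norm(p-q)
E
python3 - <<'E'
from h import *
np.set_printoptions(precision=4,suppress=True)
for q,z in(("case",0),("tab_pad",.08),("bottle",.018),("glass_a",0),("jar",0),("spirit",0),("cup",0),("bays",.014)):
    for c in("top","side"):
        for d in tip_of(c,q)[:6]:
            print(q,c,round(d['confidence'],2),np.round(d['pixel'],1),at(c,d['pixel'],z))
print(proj("top",read_state()['tool_pos']))
E
```

```text
case top 0.73 [311.9 187.8] [0.597  0.0417 0.    ]
case side 0.78 [297.5 221.2] [0.5848 0.0391 0.    ]
tab_pad top 0.71 [309.1 214. ] [0.5044 0.0435 0.08  ]
tab_pad side 0.66 [313.1 211. ] [0.5176 0.0563 0.08  ]
bottle top 0.97 [394.8 206.6] [ 0.5415 -0.2215  0.018 ]
bottle top 0.96 [342.3 268.5] [ 0.3449 -0.0613  0.018 ]
bottle top 0.79 [285.9 271.9] [0.3295 0.112  0.018 ]
bottle top 0.69 [434.3 228.8] [ 0.4753 -0.3449  0.018 ]
bottle top 0.6 [484.8 230.7] [ 0.4738 -0.5017  0.018 ]
bottle side 0.94 [357.4 267.3] [0.3356 0.1236 0.018 ]
bottle side 0.85 [411.7 147.8] [ 0.4631 -0.5035  0.018 ]
bottle side 0.79 [385.8 167. ] [ 0.4851 -0.3399  0.018 ]
bottle side 0.76 [380.7 230.5] [ 0.3509 -0.0389  0.018 ]
bottle side 0.75 [353.6 179.6] [ 0.5397 -0.2155  0.018 ]
glass_a top 0.88 [417.3 147.5] [ 0.7391 -0.2962  0.    ]
glass_a top 0.56 [389.  256.2] [ 0.3865 -0.2074  0.    ]
glass_a side 0.94 [315.8 156.5] [ 0.7351 -0.2889  0.    ]
glass_a side 0.66 [394.2 202.7] [ 0.3836 -0.1987  0.    ]
jar top 0.65 [188.4 203.5] [0.535 0.435 0.   ]
jar side 0.67 [218.1 318.5] [0.5374 0.4325 0.    ]
spirit top 0.73 [457.1 177.1] [ 0.6448 -0.4239  0.    ]
spirit side 0.84 [356.2 150.9] [ 0.6334 -0.401   0.    ]
spirit side 0.64 [316.  157.6] [ 0.7305 -0.2832  0.    ]
cup top 0.57 [194.3 171.5] [0.6397 0.4236 0.    ]
cup side 0.65 [185.1 299.6] [0.6444 0.4334 0.    ]
bays side 0.56 [295.7 218.1] [0.5875 0.0438 0.014 ]
[525.5475 304.8371]
```

```bash
python3 - <<'E'
import cv2
a=cv2.imread("pics/top0.png")[120:270,210:480]
cv2.imwrite("pics/topcrop.png",cv2.resize(a,None,fx=2.9,fy=2.9,interpolation=cv2.INTER_CUBIC))
b=cv2.imread("pics/side0.png")[110:300,180:440]
cv2.imwrite("pics/sidecrop.png",cv2.resize(b,None,fx=3,fy=3,interpolation=cv2.INTER_CUBIC))
E
```

```text
(no output)
```

View pics/topcrop.png

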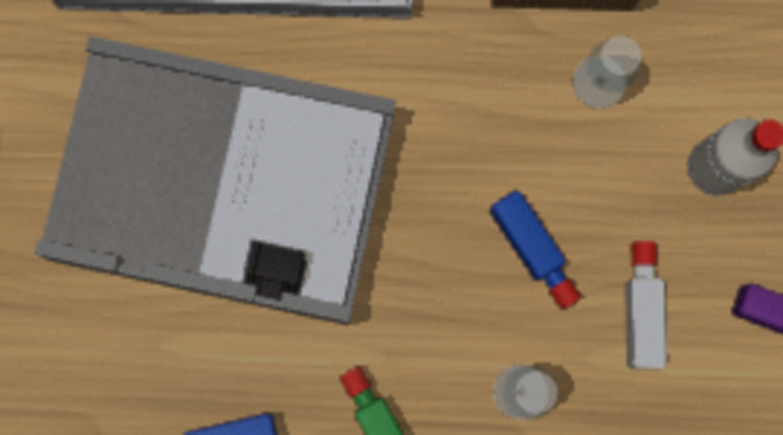

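View pics/sidecrop.png

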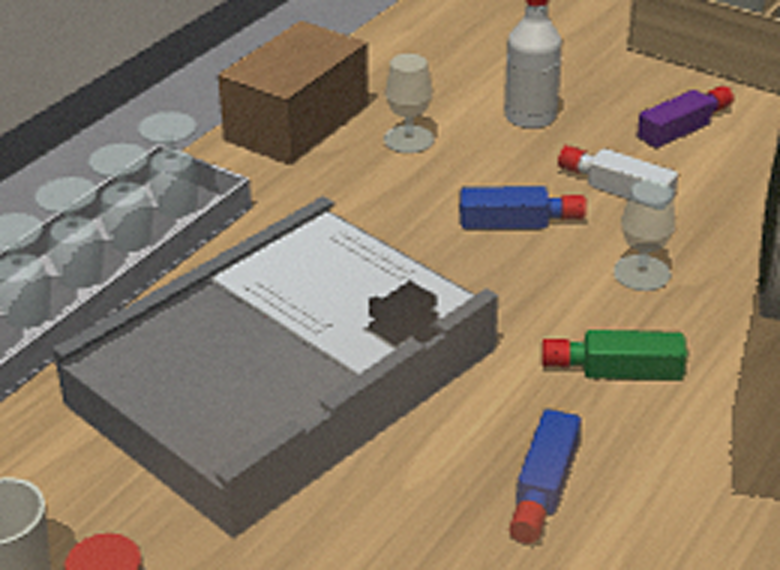

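```bash
python3 - <<'E'
import cv2
a=cv2.imread("pics/top0.png")[125:240,215:355]
cv2.imwrite("pics/tc2.png",cv2.resize(a,None,fx=5,fy=5,interpolation=cv2.INTER_CUBIC))
b=cv2.imread("pics/side0.png")[170:295,190:355]
cv2.imwrite("pics/sc2.png",cv2.resize(b,None,fx=4.6,fy=4.6,interpolation=cv2.INTER_CUBIC))
E
```

```text
(no output)
```

View pics/tc2.png

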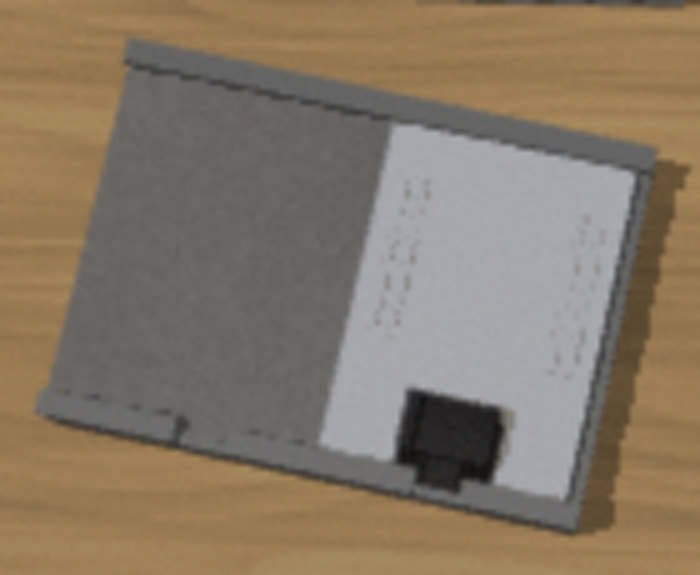

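View pics/sc2.png

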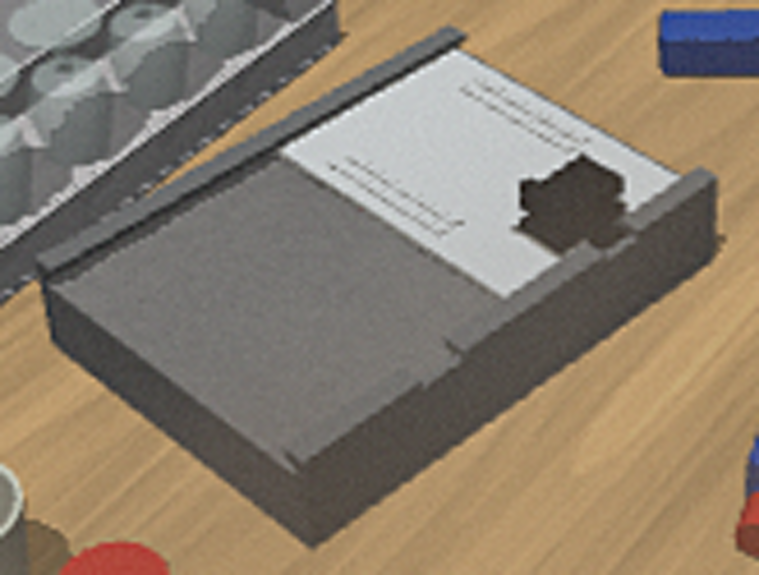

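```bash
cat >> h.py <<'E'
def casefit():
    from scipy.optimize import least_squares
    T=[((250,-120,68),(125,38)),((-85,-120,68),(658,148)),((-85,120,68),(577,519)),((250,120,68),(37,408))]
    S=[((250,-120,68),(38,262)),((-85,120,68),(716,178)),((250,120,0),(315,547)),((250,-120,0),(55,340)),((-85,120,0),(715,257))]
    obs=[("top",np.array(p)/1e3,(np.array(u)+.5)/5-.5+[215,125]) for p,u in T]+[("side",np.array(p)/1e3,(np.array(u)+.5)/4.6-.5+[190,170]) for p,u in S]
    def f(x,l=False):
        c,s=np.cos(x[2]),np.sin(x[2])
        r=[proj(k,[x[0]+c*p[0]-s*p[1],x[1]+s*p[0]+c*p[1],p[2]])-u for k,p,u in obs]
        return np.ravel(r)
    return least_squares(f,[.59,.04,1.4],loss='soft_l1')
E
python3 - <<'E'
from h import *
np.set_printoptions(precision=4,suppress=True)
r=casefit();x=r.x;print(x,np.degrees(x[2]));from h import *
print(r.fun.reshape(-1,2))
def W(p):
    c,s=np.cos(x[2]),np.sin(x[2]);return np.array([x[0]+c*p[0]-s*p[1],x[1]+s*p[0]+c*p[1],p[2]])
# tab location from masks
for c in("top","side"):
    for d in silhouettes(c,"tab"):
        m=d['region'];v,u=np.nonzero(m);print(c,d['confidence'],d['pixel'],u.min(),u.max(),v.min(),v.max())
print(tri([313.1,211.0],[309.1,214.0]))
print(tri([385.8,167.],[434.3,228.8]))
for c,dp in(("top",(309.1,214.)),("side",(313.1,211.))):
    p=at(c,dp,.08)[:2]-x[:2];a=x[2];print(p@[np.cos(a),np.sin(a)],p@[-np.sin(a),np.cos(a)])
for c in("top","side"):
    for d in silhouettes(c,"bottle"):
        m=d['region'];v,u=np.nonzero(m)
        if c=="top" and abs(d['pixel'][0]-434)<15 or c=="side" and abs(d['pixel'][0]-386)<12:
            print(c,d['confidence'],d['pixel'],u.min(),u.max(),v.min(),v.max(),len(u)); cv2.imwrite(f"pics/m_{c}.png",m*255); print(at(c,d['pixel'],.025))
            P=np.array([at(c,(a,b),.03)[:2] for a,b in zip(u,v)]);mu=P.mean(0);w,V=np.linalg.eigh(np.cov(P.T));print(mu,np.sqrt(w),V[:,1],np.degrees(np.arctan2(V[1,1],V[0,1])))
E
```

```text
[0.591  0.0415 1.3919] 79.75154850032018
[[ 0.5728  0.0372]
 [ 0.0632 -0.3206]
 [ 0.2145  2.1069]
 [-0.4037  1.4291]
 [-0.7322 -1.1887]
 [ 0.3644 -1.0597]
 [-0.244   0.0874]
 [-0.6394  0.4112]
 [-0.2819 -0.0607]]
top 0.78 [303.6, 214.0] 294 314 203 222
side 0.78 [315.5, 213.5] 303 325 204 224
(array([0.5127, 0.048 , 0.075 ]), np.float64(0.017591225079316007))
(array([ 0.4802, -0.3424,  0.0181]), np.float64(0.011059653783083292))
-0.013497492668044885 0.08556700622024042
0.0014649854235227492 0.07488670035923009
top 0.79 [431.4, 229.1] 425 439 203 246 524
[ 0.4736 -0.334   0.025 ]
[ 0.4815 -0.3347] [0.0111 0.0377] [-0.9998 -0.021 ] -178.79532392567293
side 0.76 [388.3, 226.0] 361 409 220 237 699
[ 0.3384 -0.0607  0.025 ]
[ 0.3342 -0.046 ] [0.0194 0.0361] [-0.8751 -0.4839] -151.05643315998364[ WARN:0@4.065] global loadsave.cpp:1063 imwrite_ Unsupported depth image for selected encoder is fallbacked to CV_8U.
```

```bash
python3 - <<'E'
import cv2
a=cv2.imread("pics/top0.png")[195:255,410:460]
cv2.imwrite("pics/tb.png",cv2.resize(a,None,fx=9,fy=9,interpolation=cv2.INTER_CUBIC))
a=cv2.imread("pics/top0.png")[195:230,285:325]
cv2.imwrite("pics/tt.png",cv2.resize(a,None,fx=14,fy=14,interpolation=cv2.INTER_CUBIC))
E
```

```text
(no output)
```

View pics/tb.png

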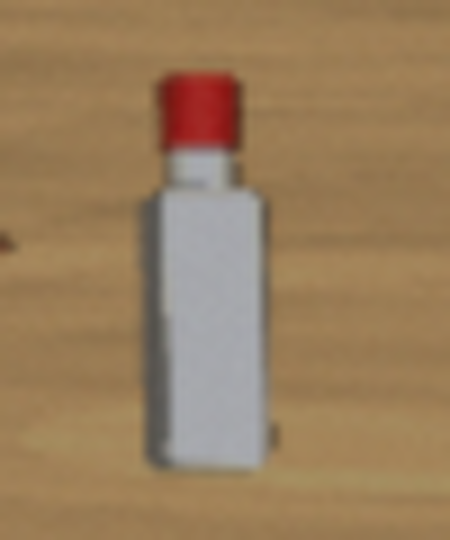

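View pics/tt.png

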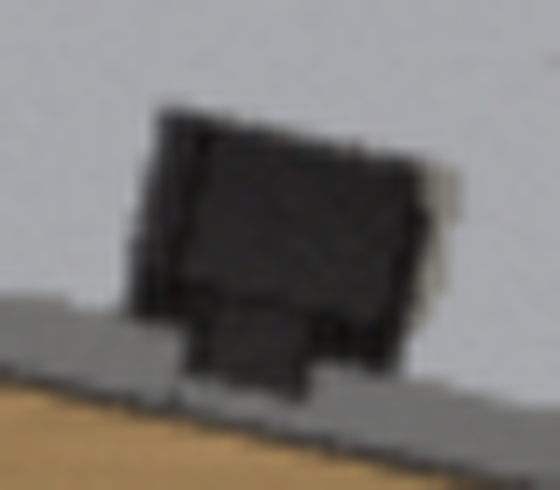

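```bash
python3 - <<'E'
from h import *
np.set_printoptions(precision=4,suppress=True)
x=casefit().x;a=x[2]
def cf(P):
    p=P[:2]-x[:2];return np.array([p@[np.cos(a),np.sin(a)],p@[-np.sin(a),np.cos(a)]])*1e3
for u in[(165,112),(135,315),(400,370),(430,160),(205,125),(185,315),(418,165),(395,360),(250,385)]:
    px=(np.array(u)+.5)/14-.5+[285,195];print(u,px,cf(at("top",px,.085)))
for u in[(163,190),(168,467),(268,467),(265,190)]:
    px=(np.array(u)+.5)/9-.5+[410,195];print(u,at("top",px,.036))
px=(np.array((200,75))+.5)/9-.5+[410,195];print(at("top",px,.018+.009))
# cover
for u in[(390,122),(320,445),(635,170),(570,497)]:
    px=(np.array(u)+.5)/5-.5+[215,125];print('cover',cf(at("top",px,.060)))
px=(np.array((216,328))+.5)/9-.5+[410,195];print(at("top",px,.036))
E
python3 - <<'E'
import cv2
a=cv2.imread("pics/side0.png")[195:240,290:345]
cv2.imwrite("pics/st.png",cv2.resize(a,None,fx=12,fy=12,interpolation=cv2.INTER_CUBIC))
a=cv2.imread("pics/side0.png")[145:200,355:420]
cv2.imwrite("pics/sb.png",cv2.resize(a,None,fx=10,fy=10,interpolation=cv2.INTER_CUBIC))
E
```

```text
(165, 112) [296.3214 202.5357] [30.6538 60.327 ]
(135, 315) [294.1786 217.0357] [ 27.5147 103.9319]
(400, 370) [313.1071 220.9643] [-29.8345 103.7898]
(430, 160) [315.25   205.9643] [-26.658   58.7889]
(205, 125) [299.1786 203.4643] [21.7275 61.299 ]
(185, 315) [297.75   217.0357] [ 17.1552 101.7534]
(418, 165) [314.3929 206.3214] [-24.3886  60.3583]
(395, 360) [312.75 220.25] [-28.3541 101.9366]
(250, 385) [302.3929 222.0357] [  0.5134 113.4188]
(163, 190) [ 0.5139 -0.3199  0.036 ]
(168, 467) [ 0.4196 -0.3212  0.036 ]
(268, 467) [ 0.4206 -0.3551  0.036 ]
(265, 190) [ 0.5149 -0.3548  0.036 ]
[ 0.5553 -0.3351  0.027 ]
cover [  80.7301 -103.228 ]
cover [ 78.6422 101.6551]
cover [ -73.8461 -104.5278]
cover [-76.1406 101.3411]
[ 0.4672 -0.3378  0.036 ]
```

View pics/st.png

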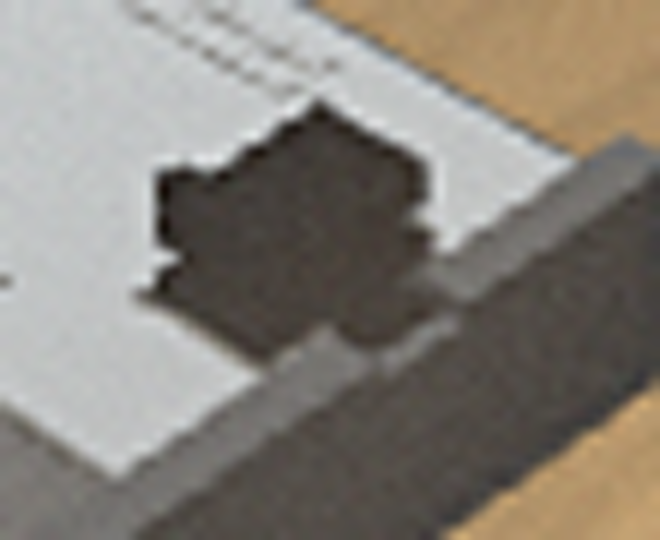

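View pics/sb.png

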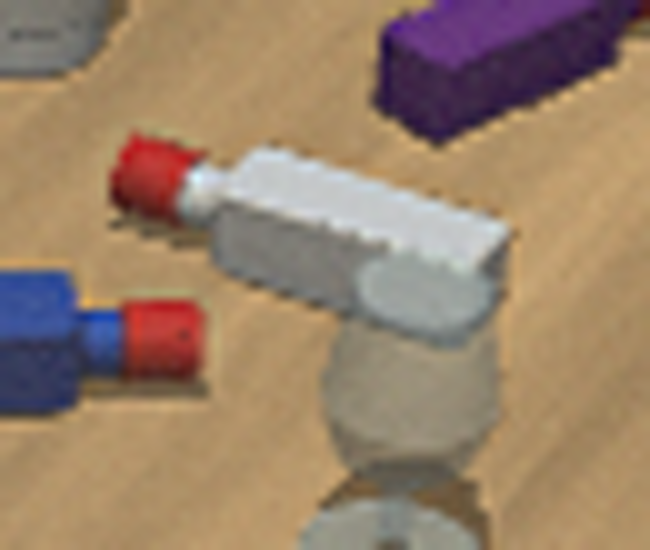

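```bash
cat >> h.py <<'E'
np.set_printoptions(precision=4,suppress=True)
YAW=np.radians(80.0);C0=np.array([.591,.0415])
def cw(x,y):
    c,s=np.cos(YAW),np.sin(YAW);return C0+np.array([c*x-s*y,s*x+c*y])/1e3
def tocase(P):
    p=np.asarray(P)[:2]-C0;c,s=np.cos(YAW),np.sin(YAW);return np.array([p@[c,s],p@[-s,c]])*1e3
def st():
    s=read_state();M=R.from_rotvec(s['orientation']).as_matrix();h=np.arctan2(M[1,0],M[0,0])
    print('t',round(s['t'],3),'tcp',s['tool_pos'],'head',round(np.degrees(h),2),'tilt',M[:,2],'F',s['force'],'op',s['opening'],'case',tocase(s['tool_pos']))
    return s,M
def to(xy,z,head=None):
    s,M=st();d=M.T@(np.array([*xy,z])-s['tool_pos']);h=np.arctan2(M[1,0],M[0,0])
    print('need tool shift mm',d*1e3, 'twist', None if head is None else -(head-h))
E
python3 - <<'E'
from h import *
print(cw(1.5,78));to(cw(1.5,78),.150,YAW)
E
```

```text
[0.5144 0.0565]
t 1.1 tcp [ 0.2716 -0.535   0.1911] head 26.92 tilt [-0.      0.0001 -1.    ] F [ 0.0657  0.5    -0.5257] op 0.09294938515091389 case [-623.1629  214.421 ]
need tool shift mm [ 484.2777 -417.4774   41.1382] twist -0.9264735432274467
```

```bash
python3 -m creep '[[0.02,-0.017,0,0,255],[0.03,-0.026,0,0,255],[0.03,-0.026,0,0,255],[0.03,-0.026,0,0,255],[0.03,-0.026,0,0,255],[0.03,-0.026,0,0,255],[0.03,-0.026,0,0,255],[0.03,-0.026,0,0,255],[0.03,-0.026,0,0,255],[0.03,-0.026,0,0,255],[0.03,-0.026,0,0,255],[0.03,-0.026,0,0,255]]' 20
python3 -m creep '[[0.03,-0.026,0,0,255],[0.03,-0.026,0,0,255],[0.03,-0.026,0,0,255],[0.02,-0.018,0,0,255],[0,0,0,-0.1,255],[0,0,0,-0.12,255],[0,0,0,-0.12,255],[0,0,0,-0.12,255],[0,0,0,-0.12,255],[0,0,0,-0.12,255],[0,0,0,-0.12,255],[0,0,0,-0.1,255]]'
python3 - <<'E'
from h import *
to(cw(1.5,78),.120,YAW)
E
```

```text
t: 2.1
tool_pos: [0.447, -0.1045, 0.1915]
orientation: [3.055, 0.731, 0.001]
force: [0.9, -1.1, 0.4]
opening: 0.0177
t: 3.1
tool_pos: [0.5012, 0.0291, 0.1912]
orientation: [2.407, 2.019, 0.0]
force: [0.8, 0.4, 0.6]
opening: 0.0002
t 3.1 tcp [0.5012 0.0291 0.1912] head 79.99 tilt [ 0.0002 -0.     -1.    ] F [0.7799 0.3526 0.5506] op 0.00021428721684667572 case [-27.8538  86.2751]
need tool shift mm [29.3539  8.2587 71.2301] twist -0.00016333690727177164
```

```bash
python3 -m creep '[[0.015,0.004,0.02,0,255],[0.0144,0.0043,0.03,0,255],[0,0,0.02,0,255],[0,0,0,0,255],[0,0,0,0,255]]'
python3 - <<'E'
from h import *
st()
for c in("side","top"):
    im=read_camera(c)
    u=(240,150,390,260) if c=="side" else (250,150,380,270)
    a=im[u[1]:u[3],u[0]:u[2],::-1];cv2.imwrite(f"pics/{c}1.png",cv2.resize(a,None,fx=5,fy=5,interpolation=cv2.INTER_CUBIC))
E
```

```text
t: 3.52
tool_pos: [0.5135, 0.0564, 0.1203]
orientation: [-2.411, -2.011, 0.004]
force: [-0.6, -0.2, 0.3]
opening: 0.0005
t 3.517 tcp [0.5135 0.0564 0.1203] head 79.65 tilt [-0.003  -0.0002 -1.    ] F [-0.6099 -0.1609  0.3117] op 0.0004745017707071987 case [ 1.2379 78.9434]
```

View pics/side1.png

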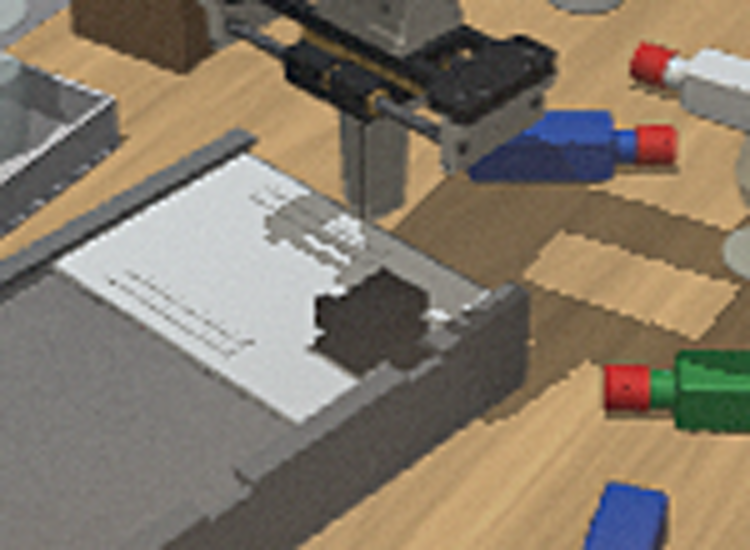

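View pics/top1.png

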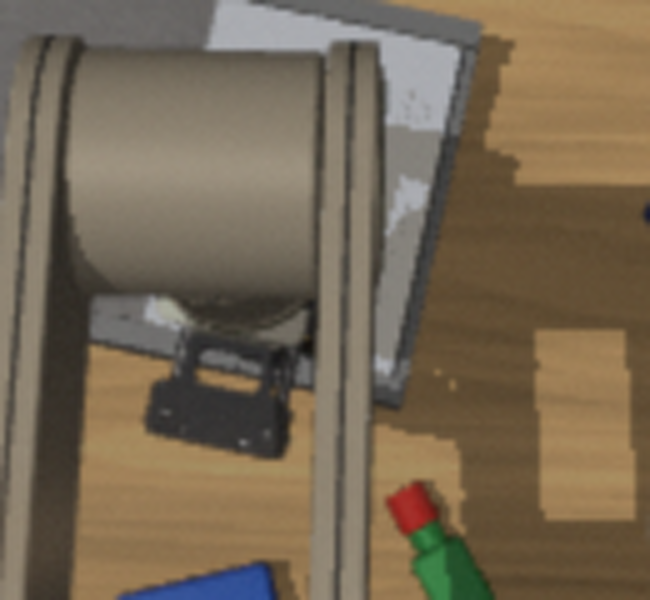

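```bash
python3 - <<'E'
from h import *
o=np.array([240,150])
f=lambda P:(proj("side",P)-o+.5)*5-.5
print('tip c',f([.5135,.0564,.1093]))
for z in(.080,.085,.09):
  print(z,[f([*cw(-2.5+a,78+b),z+(.008 if a>20 else 0)]).round() for a,b in((-23,-18),(-23,18),(23,18),(33,18),(33,-18),(0,0))])
E
```

```text
tip c [373.3579 267.8529]
0.08 [array([382., 273.]), array([429., 301.]), array([372., 328.]), array([359., 337.]), array([312., 308.]), array([377., 306.])]
0.085 [array([382., 266.]), array([429., 294.]), array([372., 321.]), array([359., 329.]), array([312., 301.]), array([377., 299.])]
0.09 [array([382., 259.]), array([429., 287.]), array([372., 314.]), array([359., 322.]), array([311., 294.]), array([377., 292.])]
```

```bash
python3 - <<'E'
from h import *
im=read_camera("side");a=im[150:235,285:355,::-1]
a=np.clip(a.astype(float)*1.8,0,255).astype(np.uint8)
cv2.imwrite("pics/s2.png",cv2.resize(a,None,fx=7,fy=7,interpolation=cv2.INTER_CUBIC))
E
```

```text
(no output)
```

View pics/s2.png

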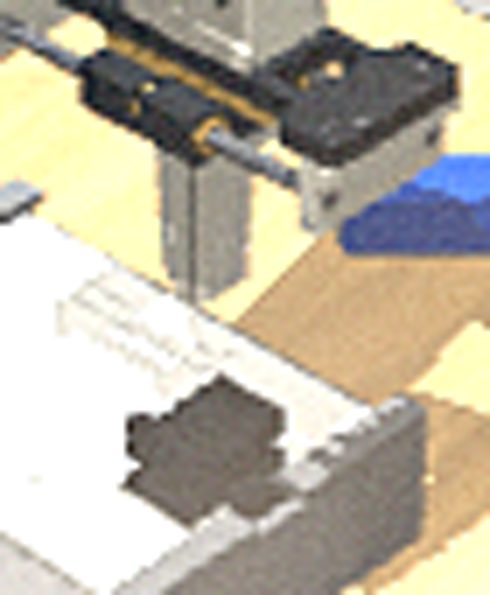

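```bash
python3 - <<'E'
from h import *
s,M=st();T=s['tool_pos']
im=read_camera("side");o=np.array([255,120]);k=6
a=cv2.resize(im[120:235,255:375,::-1],None,fx=k,fy=k,interpolation=cv2.INTER_CUBIC)
def box(x,y,z,col):
    P=[T+M@np.array([i,j,l]) for i in x for j in y for l in z]
    q=[tuple(int(v) for v in ((proj("side",p)-o+.5)*k-.5)) for p in P]
    for i in range(8):
        for b in(1,2,4):
            if not i&b: cv2.line(a,q[i],q[i|b],col,1)
box((-.0075,.0075),(-.0175,.0175),(-.073,.011),(0,0,255))
box((-.0375,.0375),(-.094,.094),(-.12,-.073),(0,200,0))
cv2.imwrite("pics/ov.png",a)
E
```

```text
t 3.667 tcp [0.5159 0.0562 0.1233] head 79.61 tilt [ 0.003  -0.0001 -1.    ] F [-0.0224  0.359   0.7963] op 0.0005526069953335534 case [ 1.393  76.5029]
```

View pics/ov.png

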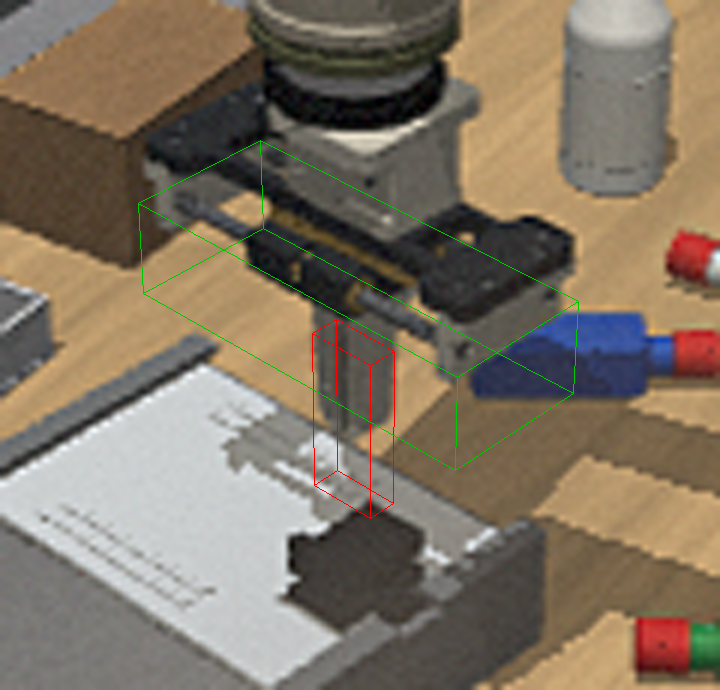

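```bash
python3 - <<'E'
from h import *
print(proj("side",[0,0,0]),proj("side",[0,0,.3]),proj("top",[0,0,0]),proj("top",[.1,0,0]))
for i in range(4): print(read_state()['tool_pos'],read_state()['q'])
im=read_camera("side");cv2.imwrite("pics/s4.png",im[:,:,::-1])
st()
E
```

```text
[498.5847 295.1968] [532.0805 199.9408] [319.0421 383.5501] [320.0713 349.0769]
[0.516  0.0562 0.1233] [ 0.0097 -0.0505  1.799  -0.0001  1.3898  0.1911]
[0.516  0.0562 0.1233] [ 0.0097 -0.0505  1.799  -0.0001  1.3898  0.1911]
[0.516  0.0562 0.1233] [ 0.0097 -0.0505  1.799  -0.0001  1.3898  0.1911]
[0.516  0.0562 0.1233] [ 0.0097 -0.0505  1.799  -0.0001  1.3898  0.1911]
t 3.767 tcp [0.5159 0.0562 0.1232] head 79.6 tilt [ 0.0032  0.     -1.    ] F [1.1167 0.4634 0.6307] op 0.00035287810270332777 case [ 1.4183 76.5075]
```

View pics/s4.png

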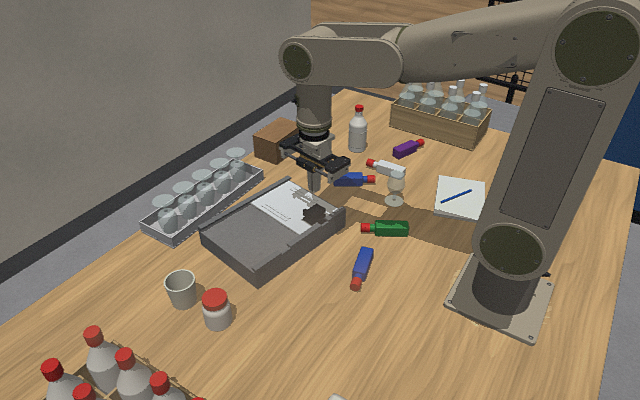

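```bash
python3 - <<'E'
from h import *
s,M=st();T=s['tool_pos']
im=read_camera("top");o=np.array([240,130]);k=5
a=cv2.resize(im[130:260,240:390,::-1],None,fx=k,fy=k,interpolation=cv2.INTER_CUBIC)
def box(x,y,z,col):
    P=[T+M@np.array([i,j,l]) for i in x for j in y for l in z]
    q=[tuple(int(v) for v in ((proj("top",p)-o+.5)*k-.5)) for p in P]
    for i in range(8):
        for b in(1,2,4):
            if not i&b: cv2.line(a,q[i],q[i|b],col,1)
box((-.0075,.0075),(-.0175,.0175),(-.073,.011),(0,0,255))
box((-.0375,.0375),(-.094,.094),(-.12,-.073),(0,200,0))
cv2.imwrite("pics/ovt.png",a)
E
```

```text
t 3.767 tcp [0.5159 0.0562 0.1232] head 79.6 tilt [ 0.0032  0.     -1.    ] F [1.1167 0.4634 0.6307] op 0.00035287810270332777 case [ 1.4183 76.5075]
```

View pics/ovt.png

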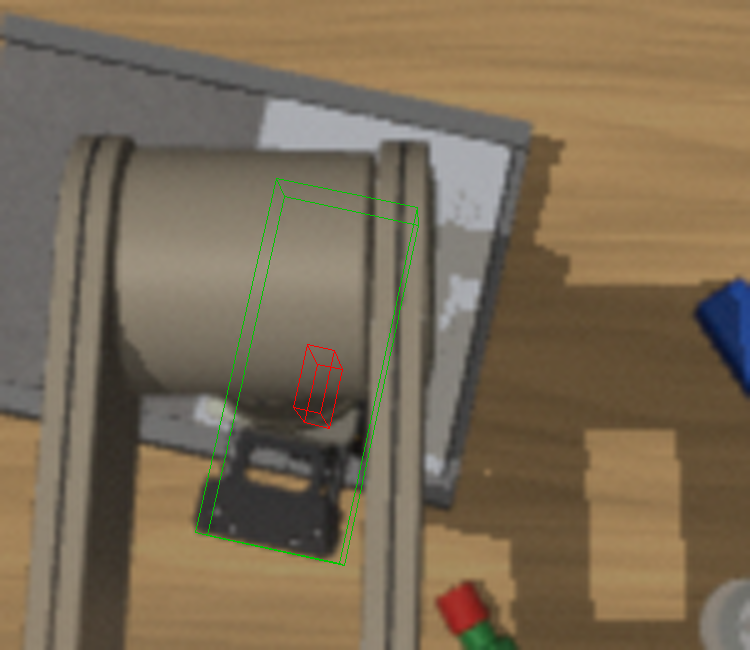

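```bash
python3 -m creep '[[0,0,0.003,0,255],[0,0,0.003,0,255],[0,0,0.003,0,255],[0,0,0.003,0,255],[0,0,0,0,255],[0,0,0,0,255]]'
python3 - <<'E'
from h import *
st()
im=read_camera("side");a=im[150:235,285:355,::-1]
cv2.imwrite("pics/s5.png",cv2.resize(a,None,fx=7,fy=7,interpolation=cv2.INTER_CUBIC))
E
```

```text
t: 4.32
tool_pos: [0.5143, 0.0564, 0.1087]
orientation: [-2.413, -2.011, 0.001]
force: [0.5, -0.1, 0.2]
opening: 0.0004
t 4.317 tcp [0.5143 0.0564 0.1087] head 79.63 tilt [-0.0009  0.     -1.    ] F [ 0.47   -0.053   0.1552] op 0.0004094262650992205 case [ 1.3798 78.1652]
```

View pics/s5.png

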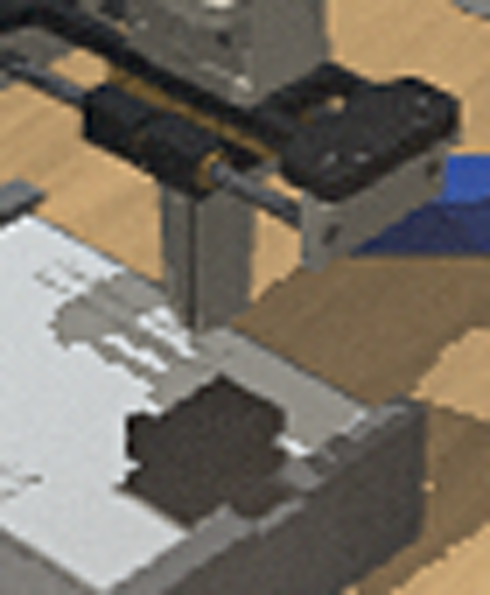

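```bash
python3 -m creep '[[0,0,0.002,0,255],[0,0,0.001,0,255],[0,0,0.001,0,255],[0,0,0,0,255]]'; python3 -m creep '[[0,0,0.001,0,255],[0,0,0.001,0,255],[0,0,0.001,0,255],[0,0,0,0,255]]';python3 -m creep '[[0,0,0.001,0,255],[0,0,0.001,0,255],[0,0,0,0,255]]'
```

```text
t: 4.7
tool_pos: [0.5145, 0.0564, 0.1049]
orientation: [-2.413, -2.011, 0.0]
force: [1.6, -0.1, -0.7]
opening: 0.0006
t: 5.03
tool_pos: [0.5145, 0.0565, 0.1019]
orientation: [-2.413, -2.011, 0.0]
force: [-0.1, -0.7, -1.0]
opening: 0.0006
t: 5.28
tool_pos: [0.5145, 0.0564, 0.0999]
orientation: [-2.413, -2.011, 0.0]
force: [-0.2, -0.4, -0.2]
opening: 0.0009
```

```bash
python3 -m creep '[[0,0,0.001,0,255],[0,0,0.001,0,255],[0,0,0,0,255]]'; python3 -m creep '[[0,0,0.001,0,255],[0,0,0.001,0,255],[0,0,0,0,255]]';python3 -m creep '[[0,0,0.001,0,255],[0,0,0.001,0,255],[0,0,0,0,255]]'
```

```text
t: 5.53
tool_pos: [0.5145, 0.0565, 0.0979]
orientation: [-2.413, -2.011, 0.0]
force: [0.1, -0.1, 0.5]
opening: 0.0008
t: 5.78
tool_pos: [0.5145, 0.0565, 0.0959]
orientation: [-2.413, -2.011, 0.0]
force: [0.1, 0.2, -0.5]
opening: 0.0006
t: 6.03
tool_pos: [0.5145, 0.0565, 0.0939]
orientation: [-2.413, -2.011, 0.0]
force: [0.3, -0.2, -0.8]
opening: 0.0005
```

```bash
python3 - <<'E'
from h import *
st()
im=read_camera("side");a=im[150:235,285:355,::-1]
cv2.imwrite("pics/s6.png",cv2.resize(a,None,fx=7,fy=7,interpolation=cv2.INTER_CUBIC))
E
```

```text
t 6.033 tcp [0.5145 0.0565 0.0939] head 79.63 tilt [-0.0003 -0.     -1.    ] F [ 0.297  -0.1568 -0.8041] op 0.0005263212168306947 case [ 1.448  77.9598]
```

View pics/s6.png

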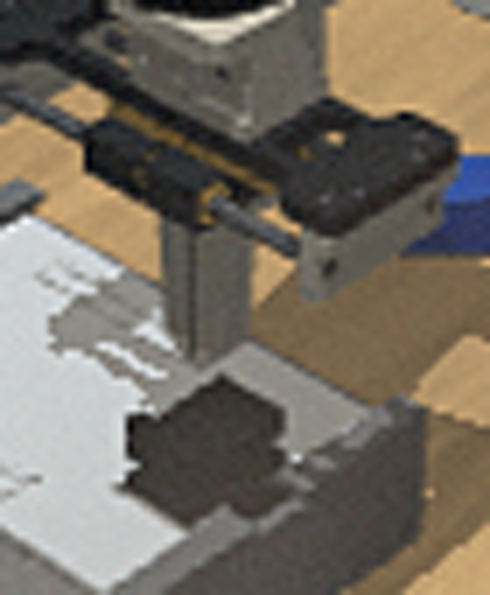

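```bash
python3 -m creep '[[0,0,0.001,0,255],[0,0,0.001,0,255],[0,0,0,0,255]]'; python3 -m creep '[[0,0,0.001,0,255],[0,0,0.001,0,255],[0,0,0,0,255]]';python3 -m creep '[[0,0,0.001,0,255],[0,0,0.001,0,255],[0,0,0,0,255]]'
```

```text
t: 6.33
tool_pos: [0.5145, 0.0564, 0.0919]
orientation: [-2.413, -2.011, 0.0]
force: [-0.2, -0.4, -0.1]
opening: 0.0003
t: 6.58
tool_pos: [0.5145, 0.0564, 0.0899]
orientation: [-2.413, -2.011, 0.0]
force: [0.4, 0.0, -0.6]
opening: 0.0007
t: 6.83
tool_pos: [0.5145, 0.0564, 0.0879]
orientation: [-2.413, -2.011, 0.0]
force: [0.7, 0.6, 0.2]
opening: 0.0005
```

```bash
python3 - <<'E'
from h import *
s,M=st();T=s['tool_pos']
im=read_camera("side");o=np.array([265,130]);k=7
a=cv2.resize(im[130:235,265:365,::-1],None,fx=k,fy=k,interpolation=cv2.INTER_CUBIC)
def box(x,y,z,col):
    P=[T+M@np.array([i,j,l]) for i in x for j in y for l in z]
    q=[tuple(int(v) for v in ((proj("side",p)-o+.5)*k-.5)) for p in P]
    for i in range(8):
        for b in(1,2,4):
            if not i&b: cv2.line(a,q[i],q[i|b],col,1)
box((-.0155,.0155),(-.0095,.0095),(-.103,-.030),(0,0,255))
cv2.imwrite("pics/ov2.png",a)
E
```

```text
t 6.833 tcp [0.5145 0.0564 0.0879] head 79.63 tilt [-0.0003  0.     -1.    ] F [0.7247 0.5969 0.1505] op 0.0005361721467172431 case [ 1.4306 77.9411]
```

View pics/ov2.png

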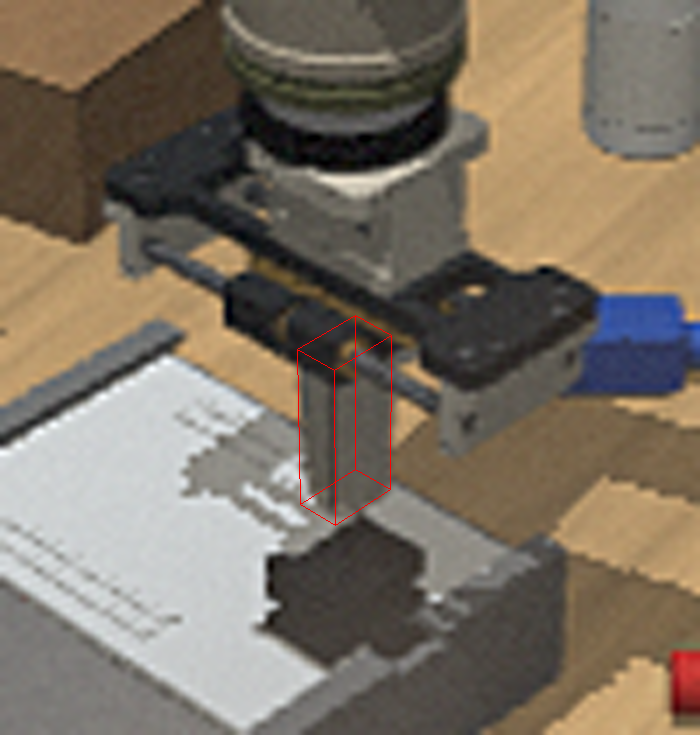

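```bash
for i in 1 2 3; do python3 -m creep '[[0,0,0.001,0,255],[0,0,0.001,0,255],[0,0,0.001,0,255],[0,0,0,0,255]]' | grep -E "pos|force"; done;  python3 -m creep '[[0,0,0.001,0,255],[0,0,0.001,0,255],[0,0,0,0,255]]'
```

```text
tool_pos: [0.5144, 0.0565, 0.0848]
force: [0.3, -0.5, -0.0]
tool_pos: [0.5145, 0.0565, 0.0819]
force: [-0.6, -0.8, -0.1]
tool_pos: [0.5145, 0.0564, 0.0788]
force: [0.2, -0.1, -0.5]
t: 8.13
tool_pos: [0.5145, 0.0565, 0.0769]
orientation: [-2.413, -2.012, 0.0]
force: [0.9, 0.1, -0.3]
opening: 0.0003
```

```bash
for i in 1 2 3 4 5 6 7 8; do python3 -m creep '[[0,0,0.001,0,255],[0,0,0,0,255]]' | grep -E "pos|force"; done
```

```text
tool_pos: [0.5145, 0.0564, 0.0759]
force: [-0.5, 0.5, -0.1]
tool_pos: [0.5145, 0.0565, 0.075]
force: [-0.7, 0.3, 0.4]
tool_pos: [0.5146, 0.0565, 0.074]
force: [-0.4, 1.4, -0.6]
tool_pos: [0.5145, 0.0565, 0.0729]
force: [-0.6, -0.6, 0.1]
tool_pos: [0.5145, 0.0564, 0.072]
force: [0.8, 0.3, -0.4]
tool_pos: [0.5145, 0.0565, 0.071]
force: [0.6, 0.7, -1.2]
tool_pos: [0.5145, 0.0564, 0.07]
force: [-0.2, -0.5, 0.3]
tool_pos: [0.5145, 0.0564, 0.0689]
force: [1.0, 0.7, -0.8]
```

```bash
for i in 1 2 3; do python3 -m creep '[[0,0,0.001,0,255],[0,0,0.001,0,255],[0,0,0.001,0,255],[0,0,0,0,255]]' | grep -E "pos|force"; done
python3 - <<'E'
from h import *
st()
im=read_camera("side");a=im[150:235,285:355,::-1]
cv2.imwrite("pics/s7.png",cv2.resize(a,None,fx=7,fy=7,interpolation=cv2.INTER_CUBIC))
E
```

```text
tool_pos: [0.5144, 0.0564, 0.0658]
force: [0.3, -0.5, 0.6]
tool_pos: [0.5144, 0.0565, 0.0629]
force: [0.6, -0.2, 0.0]
tool_pos: [0.5146, 0.0565, 0.0602]
force: [-0.4, 0.4, 3.7]
t 10.467 tcp [0.5146 0.0565 0.0602] head 79.63 tilt [-0.  0. -1.] F [-0.4437  0.4024  3.6635] op 0.0002462983490166842 case [ 1.5    77.8066]
```

View pics/s7.png

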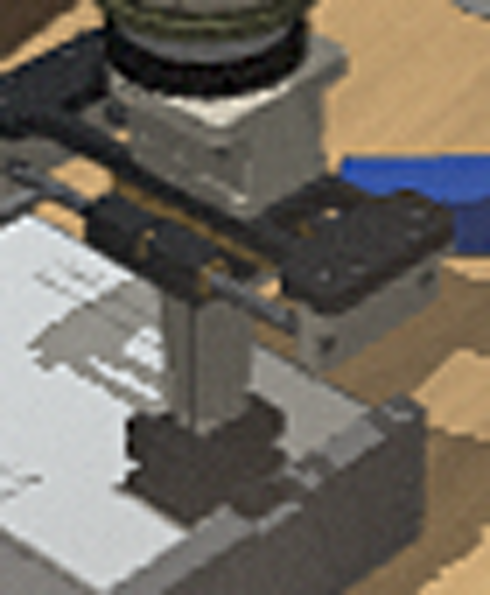

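```bash
python3 -m creep '[[0,0,-0.004,0,255],[-0.009,0,0,0,255],[0,0,0.002,0,255],[0,0,0.001,0,255],[0,0,0,0,255]]' | grep -E "pos|force";for i in 1 2 ; do python3 -m creep '[[0,0,0.001,0,255],[0,0,0,0,255]]' | grep -E "pos|force"; done
```

```text
tool_pos: [0.5126, 0.0474, 0.0606]
force: [-0.8, -0.6, 0.1]
tool_pos: [0.5128, 0.0475, 0.0601]
force: [-2.0, -0.1, 4.1]
tool_pos: [0.5129, 0.0476, 0.0591]
force: [-2.9, -1.8, 4.4]
```

```bash
python3 -m creep '[[0,0,0.001,0,255],[0,0,0.001,0,255],[0,0,0.001,0,255],[0,0,0.001,0,255],[0,0,0,0,255]]' | grep -E "pos|force";for i in 1 2 ; do python3 -m creep '[[0,0,0.001,0,255],[0,0,0,0,255]]' | grep -E "pos|force"; done
```

```text
tool_pos: [0.5129, 0.0476, 0.0554]
force: [-5.1, -0.2, 9.5]
tool_pos: [0.5129, 0.0476, 0.0546]
force: [-5.4, -1.0, 9.7]
tool_pos: [0.5129, 0.0476, 0.0537]
force: [-5.9, -0.9, 10.8]
```

```bash
python3 -m creep '[[0.002,0,0.0004,0,255],[0.003,0,0,0,255],[0.003,0,0,0,255],[0.003,0,0,0,255],[0,0,0,0,255]]' | grep -E "pos|force"; python3 -m creep '[[0.002,0,0,0,255],[0.002,0,0,0,255],[0.002,0,0,0,255],[0,0,0,0,255]]' | grep -E "pos|force"
```

```text
tool_pos: [0.515, 0.0589, 0.0535]
force: [-7.0, -0.4, 10.5]
tool_pos: [0.516, 0.0647, 0.0535]
force: [-7.5, -0.2, 10.3]
```

```bash
python3 - <<'E'
from h import *
st()
im=read_camera("side");a=im[150:270,240:355,::-1]
cv2.imwrite("pics/s8.png",cv2.resize(a,None,fx=5,fy=5,interpolation=cv2.INTER_CUBIC))
E
```

```text
t 12.767 tcp [0.516  0.0647 0.0535] head 79.65 tilt [-0.0002  0.     -1.    ] F [-7.4791 -0.2407 10.2714] op 0.0005564243517591457 case [ 9.7847 77.8554]
```

View pics/s8.png

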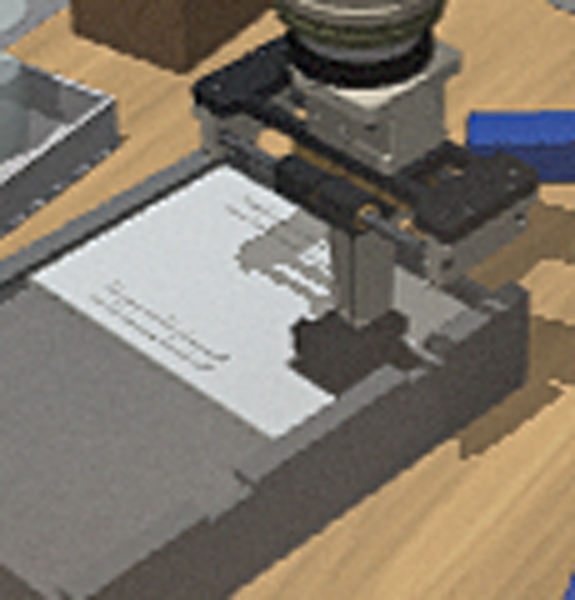

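```bash
python3 -m creep '[[0.003,0,0,0,255],[0.004,0,0,0,255],[0.005,0,0,0,255],[0.005,0,0,0,255],[0.005,0,0,0,255],[0.005,0,0,0,255],[0,0,0,0,255]]' | grep -E "pos|force"; python3 -m creep '[[0.005,0,0,0,255],[0.005,0,0,0,255],[0.005,0,0,0,255],[0.005,0,0,0,255],[0.005,0,0,0,255],[0.005,0,0,0,255],[0,0,0,0,255]]' | grep -E "pos|force"
python3 - <<'E'
from h import *
st()
im=read_camera("side");a=im[150:280,200:355,::-1]
cv2.imwrite("pics/s9.png",cv2.resize(a,None,fx=5,fy=4.5,interpolation=cv2.INTER_CUBIC))
E
```

```text
tool_pos: [0.5211, 0.0917, 0.0536]
force: [-5.5, 0.1, 10.4]
tool_pos: [0.5266, 0.1213, 0.0536]
force: [-5.8, 0.6, 9.8]
t 13.983 tcp [0.5266 0.1213 0.0536] head 79.66 tilt [ 0.0004  0.0005 -1.    ] F [-5.8178  0.6433  9.7591] op 0.0004406482183898666 case [67.4457 77.3201]
```

View pics/s9.png

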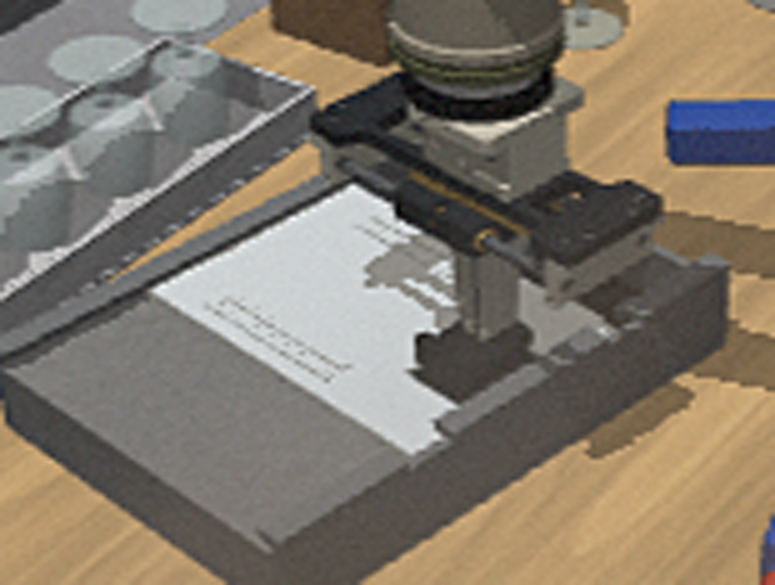

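```bash
python3 -m creep '[[0.005,0,0,0,255],[0.006,0,0,0,255],[0.006,0,0,0,255],[0.006,0,0,0,255],[0.006,0,0,0,255],[0.006,0,0,0,255],[0.006,0,0,0,255],[0.006,0,0,0,255],[0.006,0,0,0,255],[0.005,0,0,0,255],[0,0,0,0,255]]' | grep -E "pos|force"
python3 - <<'E'
from h import *
st()
im=read_camera("side");a=im[150:290,190:345,::-1]
cv2.imwrite("pics/s10.png",cv2.resize(a,None,fx=5,fy=4.2,interpolation=cv2.INTER_CUBIC))
E
```

```text
tool_pos: [0.5371, 0.1786, 0.0538]
force: [-4.8, 0.5, 9.7]
t 14.95 tcp [0.5371 0.1786 0.0538] head 79.67 tilt [ 0.0008  0.0008 -1.    ] F [-4.8321  0.5457  9.6747] op 0.0005124889380627282 case [125.6962  76.8481]
```

View pics/s10.png

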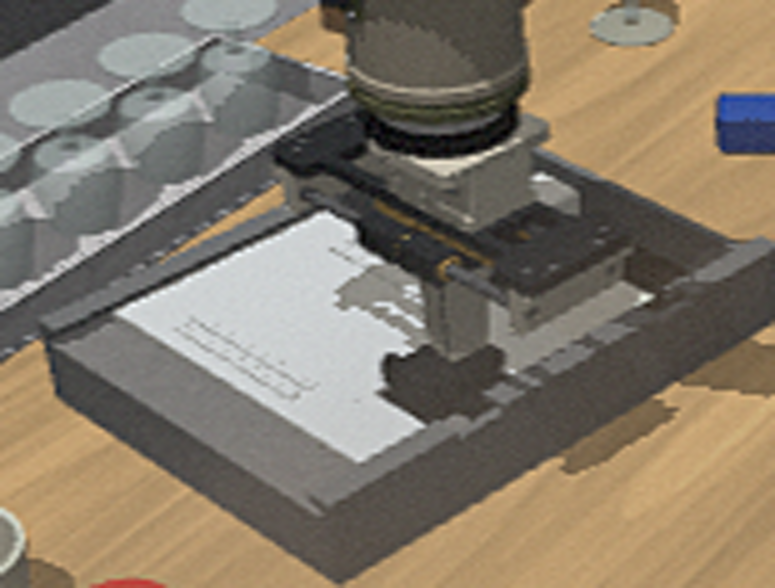

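```bash
python3 -m creep '[[0.004,0,0,0,255],[0.003,0,0,0,255],[0.002,0,0,0,255],[0,0,0,0,255]]' | grep -E "pos|force"
python3 -m creep '[[0.002,0,0,0,255],[0.001,0,0,0,255],[0,0,0,0,255]]' | grep -E "pos|force"
python3 -m creep '[[0.002,0,0,0,255],[0,0,0,0,255]]' | grep -E "pos|force"
```

```text
tool_pos: [0.5387, 0.187, 0.0538]
force: [-5.4, -0.5, 9.1]
tool_pos: [0.5392, 0.1897, 0.0537]
force: [-4.6, -1.6, 9.9]
tool_pos: [0.5396, 0.1917, 0.0537]
force: [-4.8, -1.8, 10.2]
```

```bash
python3 - <<'E'
from h import *
st()
im=read_camera("side");a=im[150:290,190:345,::-1]
cv2.imwrite("pics/s11.png",cv2.resize(a,None,fx=5,fy=5,interpolation=cv2.INTER_CUBIC)[:600])
im=read_camera("top");a=im[120:245,215:355,::-1]
cv2.imwrite("pics/t11.png",cv2.resize(a,None,fx=5,fy=5,interpolation=cv2.INTER_CUBIC)[:600])
E
```

```text
t 15.75 tcp [0.5396 0.1917 0.0537] head 79.64 tilt [ 0.0006  0.0004 -1.    ] F [-4.8303 -1.7544 10.1855] op 0.0005985356012033722 case [138.972   76.7384]
```

View pics/s11.png

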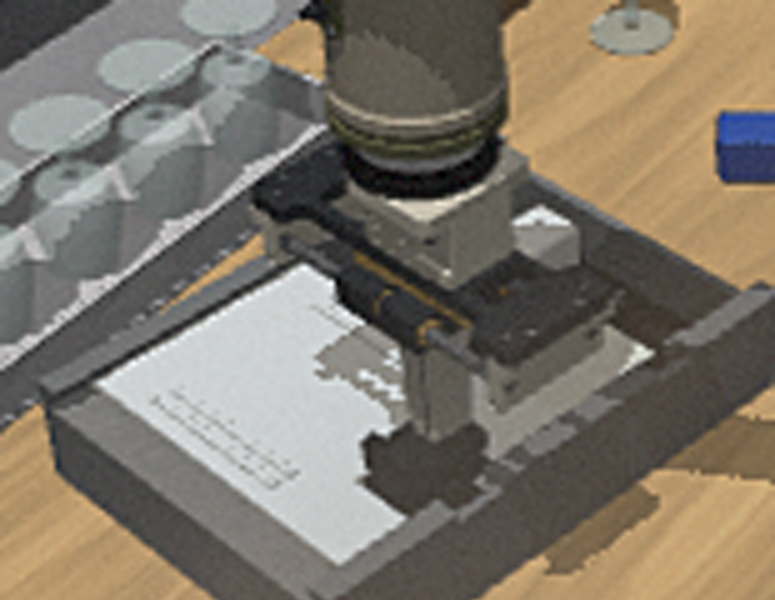

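View pics/t11.png

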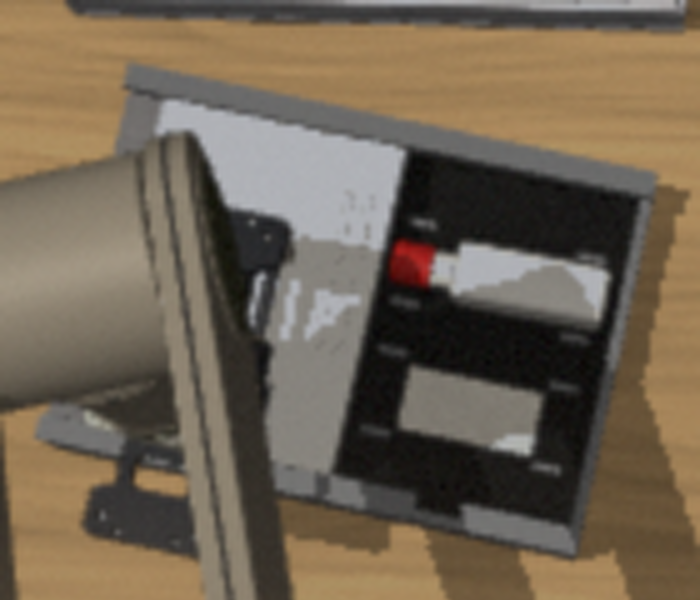

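```bash
python3 - <<'E'
from h import *
def t(u,z): return tocase(at("top",(np.array(u)+.5)/5-.5+[215,120],z))
def s(u,z): return tocase(at("side",(np.array(u)+.5)/5-.5+[190,150],z))
print('rear',t((407,150),.06),t((337,475),.06),'front',t((160,100),.06))
print('front side',s((97,382),.06),s((338,563),.06))
sl=[(408,367),(543,392),(528,455),(400,430)]
for u in sl: print('slip',t(u,.014))
print(t(np.mean(sl,0),.014), at("top",(np.mean(sl,0)+.5)/5-.5+[215,120],.014))
E
```

```text
rear [  69.6042 -103.8158] [ 68.3669 102.2179] front [ 226.8354 -104.1798]
front side [ 224.4434 -104.0932] [226.5453  96.0082]
slip [45.4324 22.694 ]
slip [-41.6416  21.1386]
slip [-40.5256  62.2835]
slip [41.8628 63.0259]
[ 1.2378 42.3269] [0.5495 0.0501 0.014 ]
```

```bash
python3 -m creep '[[0,0,-0.003,0,255],[0,0,-0.003,0,255],[0,0,-0.004,0,255],[0,0,-0.01,0,255],[0,0,-0.03,0,255],[0,0,-0.04,0,255],[0,0,-0.04,0,255],[-0.03,0,0,0,255],[-0.04,0,0,0,255],[-0.04,0,0,0,255],[-0.04,0,0,0,255],[0,0,0,0,120]]' | grep -E "pos|force"
python3 - <<'E'
from h import *
st()
im=read_camera("side");a=im[150:290,190:345,::-1]
cv2.imwrite("pics/s12.png",cv2.resize(a,None,fx=5,fy=5,interpolation=cv2.INTER_CUBIC)[:600])
im=read_camera("top");a=im[120:245,215:355,::-1]
cv2.imwrite("pics/t12.png",cv2.resize(a,None,fx=5,fy=5,interpolation=cv2.INTER_CUBIC)[:600])
E
```

```text
tool_pos: [0.5116, 0.0378, 0.1833]
force: [-0.9, -0.4, -0.5]
t 16.85 tcp [0.5116 0.0378 0.1833] head 79.37 tilt [ 0.0004 -0.0027 -1.    ] F [-0.8686 -0.3598 -0.4702] op 0.0034345960401205617 case [-17.4663  77.5675]
```

View pics/s12.png

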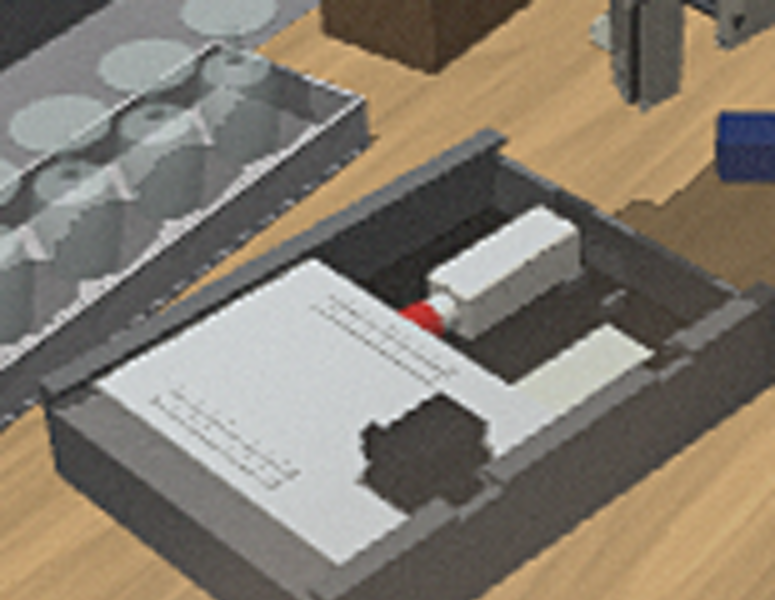

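View pics/t12.png

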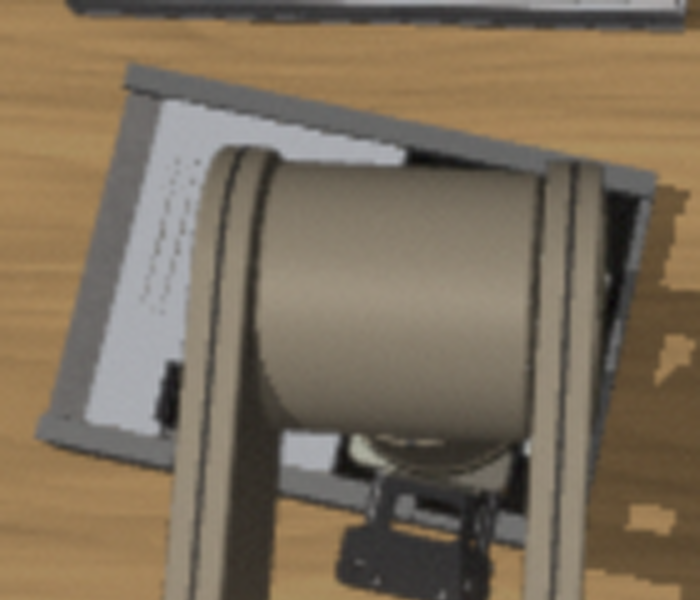

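```bash
python3 - <<'E'
from h import *
f=lambda P:((proj("side",P)-[190,150]+.5)*5-.5).round()
# initial corner px -> implied z
print(proj("side",[*cw(-25.5,60),.084]), proj("side",[*cw(-25.5,60),.088]))
for z in(.076,.080,.084,.088): print(z,f([*cw(-25.5+146,60),z]),f([*cw(30.5+146,60),z+.008]))
# same-from-picture comparison crops
a=cv2.imread("pics/side0.png")[195:240,290:345]
im=read_camera("side")[:,:,::-1]
b=im[215:260,255:310]
cv2.imwrite("pics/cmp.png",cv2.resize(np.hstack([a,b]),None,fx=7,fy=7,interpolation=cv2.INTER_CUBIC))
E
```

```text
[315.9419 203.1767] [315.9402 202.0546]
0.076 [443. 404.] [362. 445.]
0.08 [442. 398.] [361. 439.]
0.084 [442. 392.] [361. 433.]
0.088 [441. 386.] [360. 427.]
```

View pics/cmp.png

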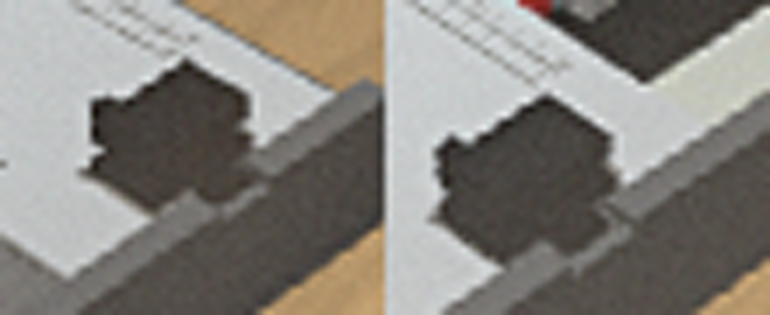

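```bash
python3 -m creep '[[-0.03,0.003,0,0,90],[-0.038,0.003,0,0,90],[-0.038,0.003,0,0,90],[-0.038,0.003,0,0,90],[-0.038,0.003,0,0,90],[-0.038,0.003,0,0,90],[-0.038,0.003,0,0,90],[-0.038,0.003,0,0,90],[-0.038,0.003,0,0,90],[-0.038,0.004,0,0,90],[-0.004,0,0,0.06,90],[0,0,0,0.11,90]]' | grep -E "pos|force"
python3 -m creep '[[0,0,0,0.12,90],[0,0,0,0.12,90],[0,0,0,0.12,90],[0,0,0,0.12,90],[0,0,0,0.12,90],[0,0,0,0.12,90],[0,0,0,0.12,90],[0,0,0,0.12,90],[0,0,0,0.12,90],[0,0,0,0.12,90],[0,0,0,0,90]]' | grep -E "pos|force"
python3 - <<'E'
from h import *
to([.473,-.3377],.05,np.radians(.7))
s=read_state();T=s['tool_pos']
im=read_camera("side");a=im[60:200,330:450,::-1]
cv2.imwrite("pics/s13.png",cv2.resize(a,None,fx=5,fy=5,interpolation=cv2.INTER_CUBIC)[:600])
print(((proj("side",T)-[330,60]+.5)*5-.5).round())
im=read_camera("top");a=im[130:280,360:500,::-1]
cv2.imwrite("pics/t13.png",cv2.resize(a,None,fx=4,fy=4,interpolation=cv2.INTER_CUBIC)[:600])
E
```

```text
tool_pos: [0.4756, -0.3331, 0.1822]
force: [-0.7, 0.1, 0.8]
tool_pos: [0.4765, -0.3304, 0.1826]
force: [-0.3, 0.4, 0.5]
t 18.917 tcp [ 0.4765 -0.3304  0.1826] head 0.93 tilt [ 0.0002  0.0005 -1.    ] F [-0.3384  0.4148  0.49  ] op 0.059967460393548104 case [-386.1386   48.2195]
need tool shift mm [ -3.6041   7.304  132.6447] twist 0.004033897175375653
[310. 330.]
```

View pics/s13.png

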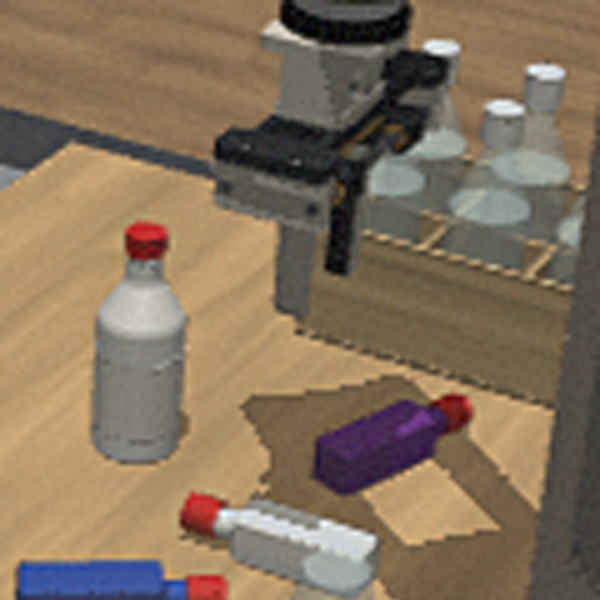

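View pics/t13.png

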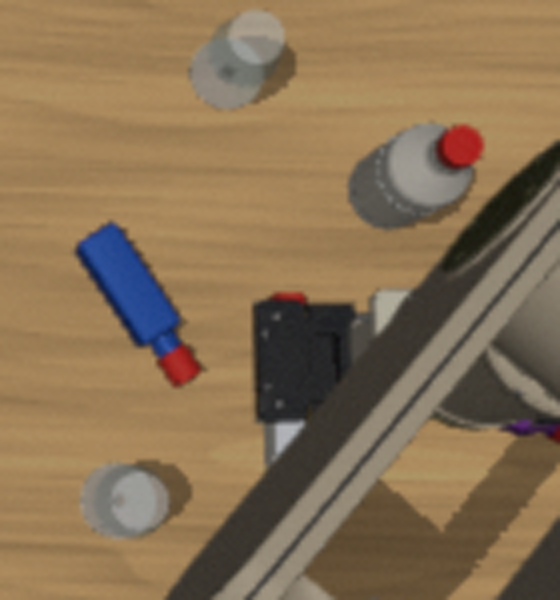

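```bash
python3 -m creep '[[-0.0036,0.0073,0.02,0.004,90],[0,0,0.03,0,90],[0,0,0.035,0,90],[0,0,0.035,0,90],[0,0,0.025,0,90],[0,0,0,0,90],[0,0,0,0,90]]' | grep -E "pos|force"
python3 - <<'E'
from h import *
to([.473,-.3377],-.017,np.radians(.7))
s=read_state();T=s['tool_pos']
im=read_camera("side");a=im[100:220,330:450,::-1]
cv2.imwrite("pics/s14.png",cv2.resize(a,None,fx=5,fy=5,interpolation=cv2.INTER_CUBIC)[:600])
E
```

```text
tool_pos: [0.4708, -0.3378, 0.0364]
force: [0.2, -0.8, 0.2]
t 19.6 tcp [ 0.4708 -0.3378  0.0364] head 1.09 tilt [-0.0028  0.0026 -1.    ] F [ 0.1868 -0.8251  0.184 ] op 0.060029566931914885 case [-394.3622   52.4824]
need tool shift mm [ 2.3128  0.1244 53.418 ] twist 0.006843126549525794
```

View pics/s14.png

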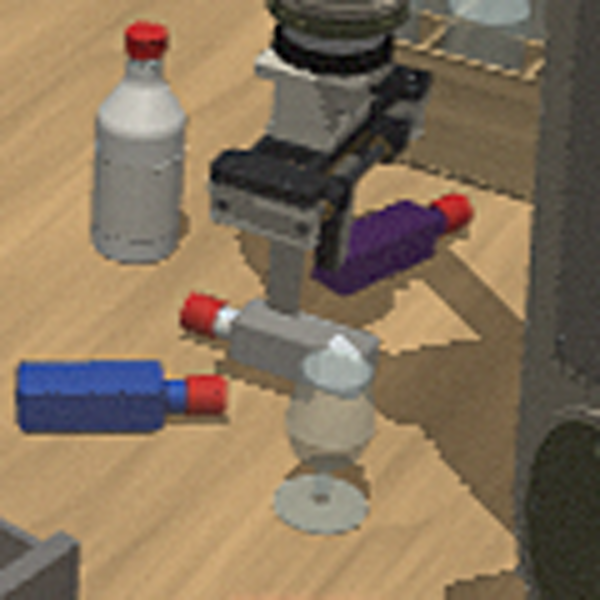

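```bash
python3 -m creep '[[0,0,0.008,0.005,90],[0,0,0.008,0,90],[0,0,0.008,0,90],[0,0,0.008,0,90],[0,0,0.005,0,90],[0,0,0,0,90],[0,0,0,0,90]]' | grep -E "pos|force"
python3 - <<'E'
from h import *
to([.473,-.3377],-.017,np.radians(.7))
im=read_camera("side");a=im[130:220,350:430,::-1]
cv2.imwrite("pics/s15.png",cv2.resize(a,None,fx=7,fy=6.5,interpolation=cv2.INTER_CUBIC)[:600])
E
```

```text
tool_pos: [0.4712, -0.3388, 0.0001]
force: [-0.9, -0.2, 0.8]
t 20.233 tcp [ 0.4712 -0.3388  0.0001] head 0.62 tilt [-0.0009  0.0008 -1.    ] F [-0.8795 -0.1577  0.8189] op 0.06024761641392919 case [-395.3415   51.9049]
need tool shift mm [ 1.7946 -1.0895 17.1375] twist -0.0013616330405206573
```

View pics/s15.png

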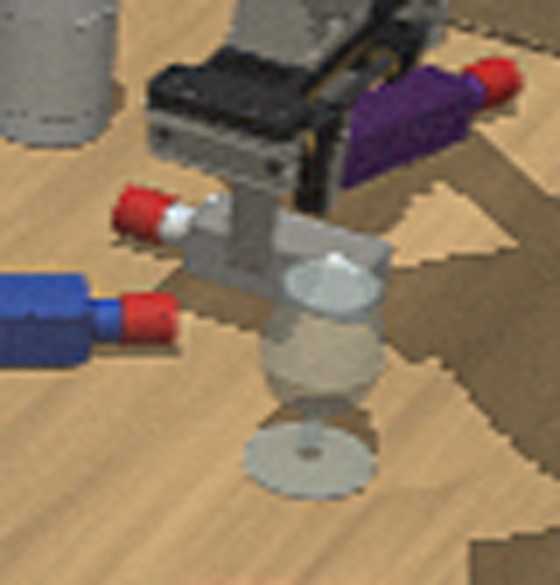

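```bash
python3 -m creep '[[0.001,-0.001,0.003,0,90],[0,0,0.003,0,90],[0,0,0.002,0,90],[0,0,0,0,90]]' | grep -E "pos|force"; python3 -m creep '[[0,0,0.001,0,90],[0,0,0.001,0,90],[0,0,0.001,0,90],[0,0,0,0,90]]' | grep -E "pos|force";python3 -m creep '[[0,0,0.001,0,90],[0,0,0.001,0,90],[0,0,0,0,90]]' | grep -E "pos|force"
```

```text
tool_pos: [0.4724, -0.3378, -0.0078]
force: [0.0, 0.4, 0.3]
tool_pos: [0.4726, -0.3381, -0.0105]
force: [-0.6, -0.0, -0.5]
tool_pos: [0.4725, -0.338, -0.0125]
force: [0.3, 0.7, -0.4]
```

```bash
python3 -m creep '[[0,0,0.002,0,90],[0,0,0.002,0,90],[0,0,0,0,90]]' | grep -E "pos|force"; python3 -m creep '[[0,0,0,0,255],[0,0,0,0,255],[0,0,0,0,255],[0,0,0,0,255],[0,0,0,0,255],[0,0,0,0,255]]' 20
python3 - <<'E'
from h import *
st()
im=read_camera("side");a=im[130:220,350:430,::-1]
cv2.imwrite("pics/s16.png",cv2.resize(a,None,fx=7,fy=6.5,interpolation=cv2.INTER_CUBIC)[:600])
E
```

```text
tool_pos: [0.4723, -0.3379, -0.0168]
force: [-0.4, 0.2, 0.1]
t: 21.95
tool_pos: [0.4727, -0.3382, -0.0162]
orientation: [3.141, 0.017, 0.0]
force: [-0.1, -0.2, 0.5]
opening: 0.036
t 21.95 tcp [ 0.4727 -0.3382 -0.0162] head 0.62 tilt [ 0.0001 -0.0001 -1.    ] F [-0.1    -0.233   0.5014] op 0.03595419412378428 case [-394.4712   50.575 ]
```

View pics/s16.png

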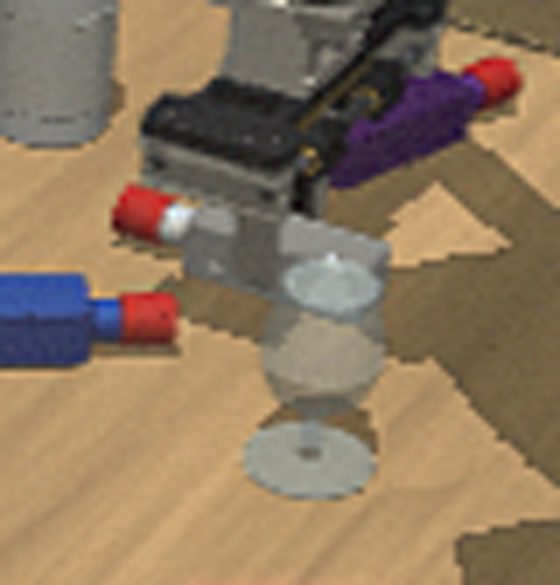

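```bash
python3 -m creep '[[0,0,-0.005,0,255],[0,0,-0.01,0,255],[0,0,-0.02,0,255],[0,0,-0.03,0,255],[0,0,-0.03,0,255],[0,0,-0.03,0,255],[0,0,-0.025,0,255],[0,0,-0.01,0,255],[0,0,0,0,255]]'
python3 - <<'E'
from h import *
to([.473,-.3377],.12,YAW)
im=read_camera("side");a=im[70:220,330:450,::-1]
cv2.imwrite("pics/s17.png",cv2.resize(a,None,fx=5,fy=4,interpolation=cv2.INTER_CUBIC)[:600])
E
```

```text
t: 22.75
tool_pos: [0.4745, -0.3397, 0.148]
orientation: [3.137, 0.017, 0.008]
force: [0.3, -0.2, -1.2]
opening: 0.0357
t 22.75 tcp [ 0.4745 -0.3397  0.148 ] head 0.62 tilt [ 0.0051 -0.0044 -1.    ] F [ 0.3291 -0.2265 -1.2015] op 0.03570430122254869 case [-395.6042   48.5611]
need tool shift mm [-1.6008 -2.1009 27.9693] twist -1.385382750919262
```

View pics/s17.png

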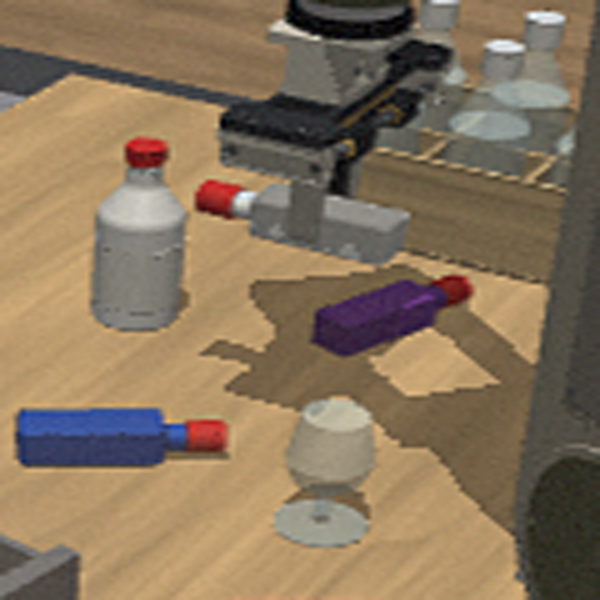

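```bash
python3 -m creep '[[0.004,-0.02,-0.005,0,255],[0.0075,-0.037,-0.005,0,255],[0.0075,-0.037,0,0,255],[0.0075,-0.037,0,0,255],[0.0075,-0.037,0,0,255],[0.0075,-0.037,0,0,255],[0.0075,-0.037,0,0,255],[0.0075,-0.037,0,0,255],[0.0075,-0.037,0,0,255],[0.0075,-0.037,0,0,255],[0.004,-0.018,0,-0.06,255],[0,0,0,-0.12,255]]' | grep -E "pos|force|open"
python3 -m creep '[[0,0,0,-0.12,255],[0,0,0,-0.12,255],[0,0,0,-0.12,255],[0,0,0,-0.12,255],[0,0,0,-0.12,255],[0,0,0,-0.12,255],[0,0,0,-0.12,255],[0,0,0,-0.12,255],[0,0,0,-0.12,255],[0,0,0,-0.12,255],[0,0,0,0,255],[0,0,0,0,255]]' | grep -E "pos|force|open"
python3 - <<'E'
from h import *
to([.5464,.0318],.100,np.radians(80.3))
E
```

```text
tool_pos: [0.5427, 0.038, 0.1507]
force: [0.4, 0.3, -0.4]
opening: 0.036
tool_pos: [0.5428, 0.0337, 0.1514]
force: [-0.3, -0.2, -1.4]
opening: 0.0358
t 24.8 tcp [0.5428 0.0337 0.1514] head 79.47 tilt [-0.0036  0.0001 -1.    ] F [-0.2693 -0.1929 -1.4332] op 0.035789486043828096 case [-16.0629  46.0928]
need tool shift mm [-1.1722  4.0471 51.41  ] twist -0.014540516489283561
```

```bash
python3 -m creep '[[-0.001,0.002,0.02,-0.014,255],[0,0.002,0.03,0,255],[0,0,0.025,0,255],[0,0,0.01,0,255],[0,0,0,0,255],[0,0,0,0,255]]' | grep -E "pos|force|open"
python3 - <<'E'
from h import *
to([.5464,.0318],-.0012,np.radians(80.3))
im=read_camera("side");a=im[140:280,230:360,::-1]
cv2.imwrite("pics/s18.png",cv2.resize(a,None,fx=5,fy=4.2,interpolation=cv2.INTER_CUBIC)[:600])
im=read_camera("top");a=im[120:245,215:355,::-1]
cv2.imwrite("pics/t18.png",cv2.resize(a,None,fx=5,fy=4.5,interpolation=cv2.INTER_CUBIC)[:600])
E
```

```text
tool_pos: [0.5473, 0.032, 0.0684]
force: [0.3, 0.0, -0.8]
opening: 0.0355
t 25.3 tcp [0.5473 0.032  0.0684] head 80.38 tilt [-0.0017  0.0001 -1.    ] F [ 0.2817  0.036  -0.8106] op 0.03552589526875166 case [-16.9259  41.3959]
need tool shift mm [-0.3515 -0.7277 69.6191] twist 0.0014783416126076254
```

View pics/s18.png

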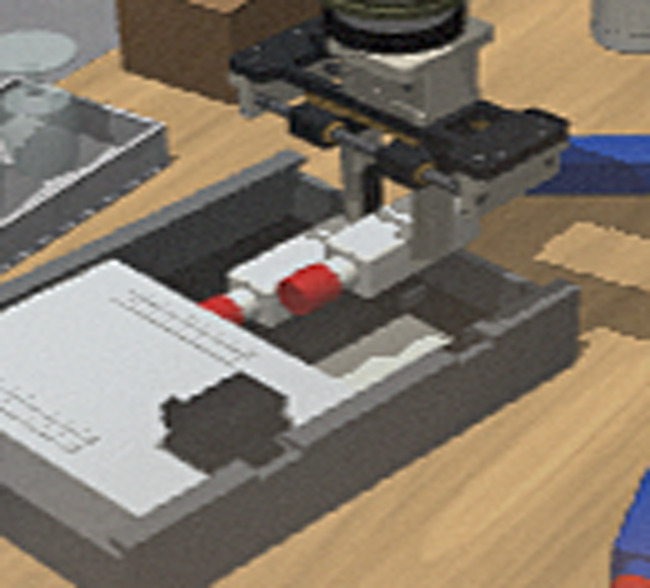

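View pics/t18.png

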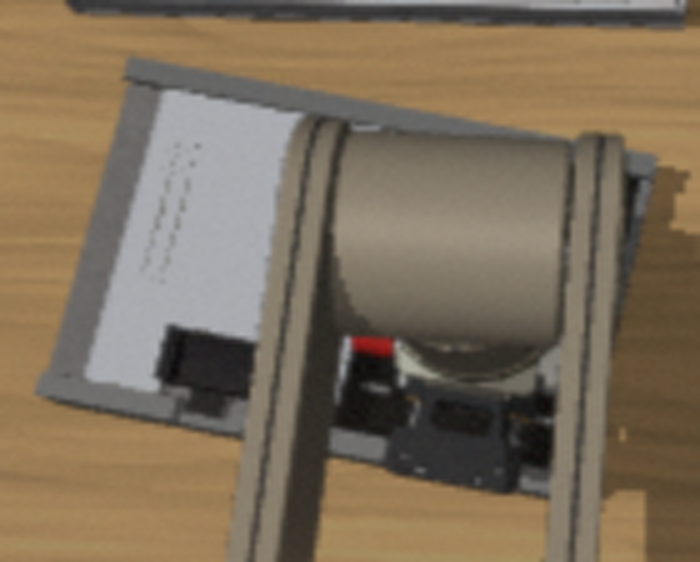

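```bash
python3 - <<'E'
from h import *
px=(np.array([447,452])+.5)/7-.5+[265,130]
for dx in(0,15,25,37):
    for z in np.arange(.09,.2,.002):
        q=proj("side",[*cw(1.4+dx,78+94),z])
        if abs(q[1]-px[1])<.4: print(dx,z,q-px,'above TCP',z-.0879)
E
```

```text
0 0.18800000000000008 [12.5024 -0.027 ] above TCP 0.10010000000000008
15 0.1960000000000001 [8.6684 0.0358] above TCP 0.10810000000000008
```

```bash
python3 -m creep '[[0,-0.0005,0.01,0,255],[0,0,0.012,0,255],[0,0,0.012,0,255],[0,0,0.01,0,255],[0,0,0.008,0,255],[0,0,0.006,0,255],[0,0,0.004,0,255],[0,0,0,0,255]]' | grep -E "pos|force|open"; python3 -m creep '[[0,0,0.001,0,255],[0,0,0.001,0,255],[0,0,0,0,255]]'| grep -E "pos|force|open"
```

```text
tool_pos: [0.5466, 0.0321, 0.0055]
force: [-0.2, -0.1, -1.6]
opening: 0.0359
tool_pos: [0.5479, 0.032, 0.0052]
force: [-0.7, -0.9, -0.6]
opening: 0.0361
```

```bash
python3 -m creep '[[0,0,0.001,0,255],[0,0,0.001,0,255],[0,0,0.001,0,255],[0,0,0,0,255]]'| grep -E "pos|force|open"; for i in 1 2 3; do python3 -m creep '[[0,0,0.001,0,255],[0,0,0,0,255]]'| grep -E "pos|force|open"; done
```

```text
tool_pos: [0.5473, 0.0321, 0.0016]
force: [0.1, -0.4, -1.3]
opening: 0.0354
tool_pos: [0.5473, 0.0321, 0.0006]
force: [0.1, -0.8, -1.5]
opening: 0.0358
tool_pos: [0.5473, 0.0321, -0.0004]
force: [0.1, 0.3, -1.1]
opening: 0.036
tool_pos: [0.5473, 0.0321, -0.0015]
force: [-0.1, -0.3, -1.2]
opening: 0.0358
```

```bash
for i in 1 2; do python3 -m creep '[[0,0,0.0007,0,255],[0,0,0,0,255]]'| grep -E "pos|force|open"; done
python3 - <<'E'
from h import *
st()
im=read_camera("side");a=im[140:280,230:360,::-1]
cv2.imwrite("pics/s19.png",cv2.resize(a,None,fx=5,fy=4.2,interpolation=cv2.INTER_CUBIC)[:600])
E
```

```text
tool_pos: [0.5473, 0.0321, -0.0021]
force: [-0.4, -0.1, -1.6]
opening: 0.0357
tool_pos: [0.5474, 0.0321, -0.0022]
force: [-2.4, -0.4, 4.8]
opening: 0.036
t 27.483 tcp [ 0.5474  0.0321 -0.0022] head 80.49 tilt [-0.0001 -0.     -1.    ] F [-2.4257 -0.3765  4.7888] op 0.03595201376066801 case [-16.8433  41.2777]
```

View pics/s19.png

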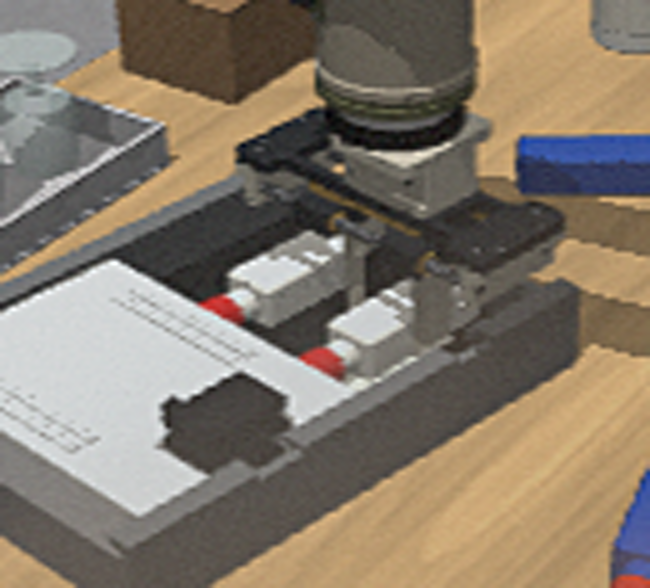

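```bash
python3 -m creep '[[0,0,0,0,220],[0,0,0,0,110],[0,0,0,0,110],[0,0,0,0,110],[0,0,0,0,110],[0,0,0,0,110]]'| grep -E "pos|force|open"
python3 -m creep '[[0,0,-0.004,0,110],[0,0,-0.008,0,110],[0,0,-0.015,0,110],[0,0,-0.03,0,110],[0,0,-0.04,0,110],[0,0,-0.04,0,110],[0,0,-0.04,0,110],[0,0,0,0,110]]'
python3 - <<'E'
from h import *
im=read_camera("side");a=im[140:280,200:360,::-1]
cv2.imwrite("pics/s20.png",cv2.resize(a,None,fx=5,fy=4.2,interpolation=cv2.INTER_CUBIC)[:600])
E
```

```text
tool_pos: [0.5474, 0.0321, -0.0027]
force: [-0.5, -0.5, -0.3]
opening: 0.0523
t: 28.7
tool_pos: [0.5525, 0.0319, 0.1855]
orientation: [2.39, 2.023, 0.018]
force: [0.9, 0.2, 1.4]
opening: 0.0529
```

View pics/s20.png

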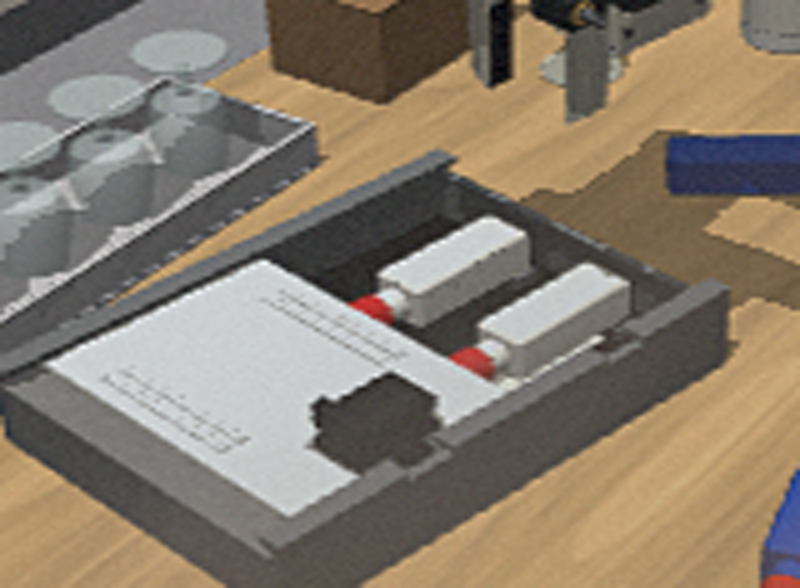

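```bash
python3 -m creep '[[-0.03,0,0,0,110],[-0.04,0,0,0,110],[-0.04,0,0,0,110],[-0.04,0,0,0,110],[-0.04,0,0,0,110],[-0.04,0,0,0,110],[0,0,0,0,110]]'|grep -E "pos|force"
python3 - <<'E'
from h import *
im=read_camera("top");a=im[125:240,215:355,::-1]
cv2.imwrite("pics/t21.png",cv2.resize(a,None,fx=5,fy=5,interpolation=cv2.INTER_CUBIC))
cv2.imwrite("pics/t21f.png",im[:,:,::-1])
im=read_camera("side");cv2.imwrite("pics/s21f.png",im[:,:,::-1])
E
```

```text
tool_pos: [0.5072, -0.201, 0.1736]
force: [0.5, -0.1, -0.2]
```

View pics/t21.png

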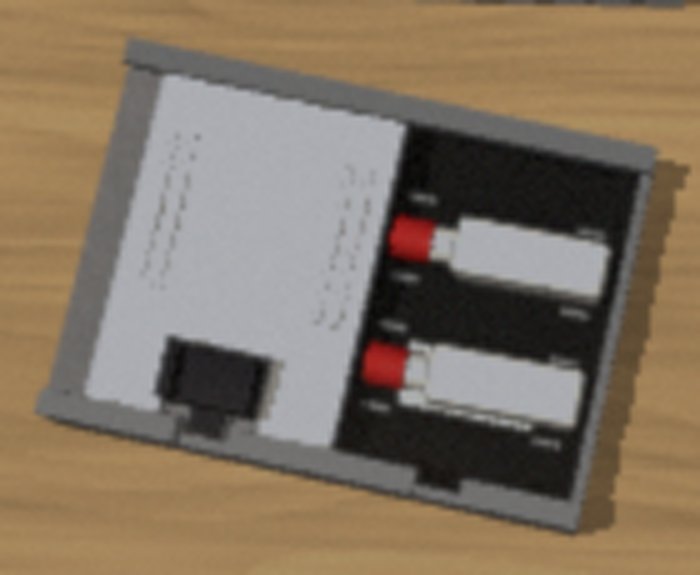

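View pics/t21f.png

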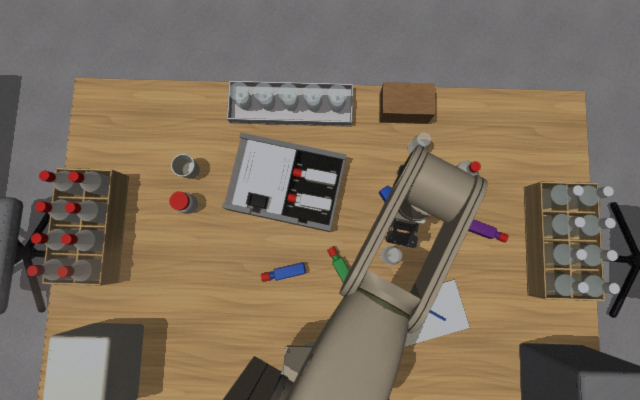

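View pics/s21f.png

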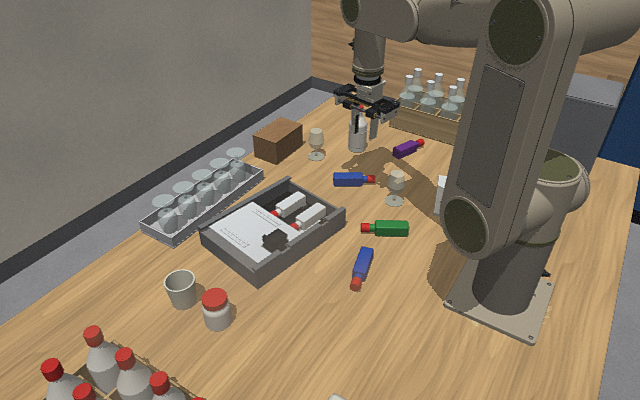

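```bash
python3 - <<'E'
from h import *
t=lambda u,z:tocase(at("top",(np.array(u)+.5)/5-.5+[215,125],z))
print('new body',[t(u,.05) for u in((434,346),(584,374),(575,427),(428,400))],'cap',t((364,362),.037))
print('stored',[t(u,.05) for u in((460,217),(610,245),(602,297),(452,270))],'cap',t((392,234),.037))
print('cover rear',t((407,125),.06),t((335,450),.06),'tab',t((168,340),.09),t((270,360),.085))
E
```

```text
new body [array([25.1568, 26.7336]), array([-68.6981,  25.1936]), array([-69.8665,  58.3538]), array([21.7286, 60.1973])] cap [66.9548 43.5636]
stored [array([ 26.3539, -55.6323]), array([-68.3022, -56.9962]), array([-69.9613, -24.0054]), array([ 24.2349, -21.956 ])] cap [ 67.1449 -39.0971]
cover rear [  69.6042 -103.8158] [ 69.5547 102.4623] tab [177.065  60.459] [115.8006  59.4103]
```

```bash
python3 - <<'E'
from h import *
st(); print(close_job())
E
```

```text
t 29.433 tcp [ 0.5084 -0.1959  0.1735] head 80.29 tilt [-0.0012  0.0008 -1.    ] F [0.0665 1.3587 0.9205] op 0.05294312437301906 case [-248.1284   40.082 ]
the job is handed in; nothing more can be done
None
```

The stray bottle is in the empty bay and the case is locked open. I handed the job in at 29.4 s of the 53 s allowed; no verdict is reported.

**What I did:** I found the tab's height by touch and pressed it about 7 mm. I then slid the cover about 147 mm with it held down and lifted off. The wrist force at the readings stayed under 15 N. I took the white bottle by its body, lowered it onto the bay floor until light contact (about 5 N), released it and moved the arm clear.

**Last checks (from the pictures):**
- **Bottle:** it lies about 4 mm along and less than 1 mm across from the slip's centre, about 1° off the bay's axis. It did not move when released.
- **Cover:** it is open about 147 mm and did not shift after I let go. The tab looks as high as at the start, with its latch in the open notch. I judged this from the pictures; there was no direct reading of the tab.
- **Stored bottle, glasses, jar and cup:** they look unmoved. In the last pictures the arm hid part of the standing bottle, but nothing ever came near it.

**What disagreed:**
- **Fingertips:** both the side picture and the touch on the tab showed them about 25–30 mm behind the reported TCP, not 11 mm ahead of it as given. I worked from touch and the pictures instead, so reported TCP heights below zero at the grasp and in the bay were expected.
- **Forces:** while the tab was pressed, the force reading showed 5–7 N sideways that I did not explain. It stayed well below the limits.

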